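Line up can capacitors by height beside the meter

ROBOT

A 6-joint arm with a two-finger parallel gripper is mounted at the origin on the work surface. World frame = base frame: x ahead of the robot, y to its left, z up, the work surface at z = 0. Lengths are in m, angles in degrees, forces in N, time in s.
With the tool pointing down it reaches from about 0.3 to 0.75 m from the base axis. Payload 8.5 kg.
Tool frame: the origin (TCP) lies midway between the tips of the shut fingers; the grasp point (between the pads) lies env.tcp_to_grasp behind it (env.tcp_to_grasp is the distance from the TCP to the grasp point, in m); z points along the fingers, y is the direction in which the jaws open and shut (so a half turn about z gives the same grasp; the last joint's range is limited). The gripper opens to 85 mm and grips with 20 to 120 N. Pads are 22 mm wide; open, the fingers measure 114 mm over their backs; the gripper's body (76 mm by 85 mm) begins 54 mm behind the grasp point. The pads swing forward as they close: fully open they stand 13 mm farther back than shut.
Start: joints at [57.565, 21.807, 74.336, -0, 83.858, -12.336], TCP at [0.189, 0.516, 0.193] pointing down, gripper open.
Joint ranges: [-178.18, 178.18], [-50.72, 133.34], [12.68, 142.11], [-81.47, 261.47], [9.98, 163.14], [-165.26, 165.26]. Speed limits (degrees/s): [136.94, 136.94, 180, 180, 180, 180].

INTERFACE

Orientations are given as a 3x3 rotation matrix whose columns are the frame's x, y, z axes.
In Python, from rig import readout, imaging, job, env gives the robot as it stands.
- The arm moves only by the tool move_arm, never from a script. Its argument "motion" is a list of rows, each a list of 3 entries, a list of its own where there are three numbers: the shift along the tool's x, y, z normalised to -1 to 1, where 1 is 0.02 m, then the turn, a rotation vector about the tool's x, y, z normalised to -1 to 1, where 1 is 120 degrees, then the gripper command: -1 is shut, 1 is fully open, values between are in proportion. In form: [[[tx, ty, tz], [rx, ry, rz], claw], ...]. A call has 1 to 12 rows; each row shifts and turns the pose as measured when the row begins, along the tool's axes as they then stand; what a row does not reach is not made up. A row lasts 1/12 s, in which the tool goes at most 41.7 mm and 7.16 degrees, less where a joint would pass 70% of its speed; a pose out of reach is approached as far as the arm can. A call with a number of a shift or a turn outside -1 to 1 is refused whole. A call with a gripper value outside its range is refused whole. The fingers move at their own pace and stop on an object; "squeeze" is the grip in N (left out, the last holds). Time passes only in rows, so rows that do not move let the fingers close. It gives the time, the measured TCP pose, the force and the opening at its end, in the units of the state.
- readout.observe(): the state, without advancing time (a new reading comes with each control period).
- imaging.get_image(name): name is "scene" or "top" or "wrist"; returns a dict with "img" (420x560x3 uint8, blue, green, red), "fov_y" (degrees; the focal length in pixels is half the picture's height over the tangent of half this angle, whatever the lens; pixels are square), "cx", "cy" (the principal point, pixels), "eye" and "orientation" of the camera in the world. Camera axes: x right, y up, looking along -z (the intrinsics and any distortion apply to the point x, -y, -z); pixel columns grow to the right and rows downward; lengths in m; the calibration is good to about 2 mm. A picture is of the moment at which its call begins. There is no depth.
- job.close_job(): hands the job in, once; it reports no verdict.
The state is a dict: "time_s": time; "q": joint angles; "qvel": joint speeds; "joint_efforts": joint torques, N m; "position": TCP position; "tool_rot": TCP orientation; "ft_force": force on the tool from outside, world axes, zero at the start; "wrist_torque": the same for the moment, N m; "grip_width": finger opening in m.
Only numpy, scipy, OpenCV 4.12 (cv2) and the standard library are available. Lean on these libraries where they do the work, as an engineer would, in place of code of your own. Each camera call takes 0.05 s, during which the arm holds its last target.

TASK

Line up the four aluminium can capacitors on the plywood strip in order of height for testing, one standing upright and centred on each ringed mark: the shortest on the mark nearest the capacitance meter (the box with the sloping green screen), then taller and taller to the tallest at the far end. Never let a can tip over on the way, and leave all four standing free.

Things in the scene. Friction and masses are not known exactly. Their poses are not given: they have to be found in the camera images.
- can_p: Loose can capacitor, the shortest of four: a plain upright aluminium cylinder, diameter 40 mm, height 42 mm, with two small brass screw terminals 5 mm high on its black top. Origin: centre of its underside; z axis up. It stands on the table, 50 to 210 g.
- can_q: Loose can capacitor, the second shortest of four: a plain upright aluminium cylinder, diameter 34 mm, height 59 mm, with two small brass screw terminals 5 mm high on its black top. Origin: centre of its underside; z axis up. It stands on the table, 50 to 210 g.
- can_r: Loose can capacitor, the second tallest of four: a plain upright aluminium cylinder, diameter 44 mm, height 77 mm, with two small brass screw terminals 5 mm high on its black top. Origin: centre of its underside; z axis up. It stands on the table, 50 to 210 g.
- can_s: Loose can capacitor, the tallest of four: a plain upright aluminium cylinder, diameter 37 mm, height 97 mm, with two small brass screw terminals 5 mm high on its black top. Origin: centre of its underside; z axis up. It stands on the table, 50 to 210 g.
- mark_a: Round mark, a white disc with a black ring, 54 mm across, flush on a fixed plywood strip 325 x 70 mm whose top is 6 mm above the table. Four such marks lie in a straight row along the strip, 85 mm apart centre to centre. This one is at the left (+y) end of the row. Origin: centre of the mark at the top of the strip; y axis along the row towards mark_a, z up.
- mark_b: Round mark, a white disc with a black ring, 54 mm across, flush on a fixed plywood strip 325 x 70 mm whose top is 6 mm above the table. Four such marks lie in a straight row along the strip, 85 mm apart centre to centre. This one is second from the left (+y) end. Origin: centre of the mark at the top of the strip; y axis along the row towards mark_a, z up.
- mark_c: Round mark, a white disc with a black ring, 54 mm across, flush on a fixed plywood strip 325 x 70 mm whose top is 6 mm above the table. Four such marks lie in a straight row along the strip, 85 mm apart centre to centre. This one is third from the left (+y) end. Origin: centre of the mark at the top of the strip; y axis along the row towards mark_a, z up.
- mark_d: Round mark, a white disc with a black ring, 54 mm across, flush on a fixed plywood strip 325 x 70 mm whose top is 6 mm above the table. Four such marks lie in a straight row along the strip, 85 mm apart centre to centre. This one is at the right (-y) end of the row. Origin: centre of the mark at the top of the strip; y axis along the row towards mark_a, z up.
- meter: Capacitance meter, fixed: a grey box 120 mm deep (x), 90 mm wide (y), about 72 mm high, with a sloping green screen on top and two brass posts on its front edge. It stands beyond one end of the row, left or right; at the other end is a similar low box with four black knobs on top and wooden cheeks, not used. Origin: centre of its underside.
Things that resemble listed ones, but are neither listed nor needed, are in the scene too. What is shaped like the can_p but blue is not meant. Leave any pink look-alike of the can_r alone.

How it is judged (in metres and radians):
At the end, for the whole second after the job is handed in: Each can stands upright (within 0.08 rad) and at rest on the strip (underside within 3 mm of its top), its centre within 12 mm of the centre of its own mark, heights rising from the mark nearest the meter to the mark farthest from it (((y of meter in the frame of mark_b above 0 m and horizontal distance between can_p and mark_a below 0.012 m and horizontal distance between can_q and mark_b below 0.012 m and horizontal distance between can_r and mark_c below 0.012 m and horizontal distance between can_s and mark_d below 0.012 m) or (y of meter in the frame of mark_b below 0 m and horizontal distance between can_p and mark_d below 0.012 m and horizontal distance between can_q and mark_c below 0.012 m and horizontal distance between can_r and mark_b below 0.012 m and horizontal distance between can_s and mark_a below 0.012 m)) and z of can_p in the frame of mark_a between -0.003 and 0.003 m and angle between each of can_p, can_q, can_r, can_s's own z axis and vertical below 0.08 rad and linear speed of each of can_p, can_q, can_r, can_s below 0.02 m/s and angular speed of each of can_p, can_q, can_r, can_s below 0.15 rad/s and z of can_q in the frame of mark_a between -0.003 and 0.003 m and z of can_r in the frame of mark_a between -0.003 and 0.003 m and z of can_s in the frame of mark_a between -0.003 and 0.003 m); the robot touches nothing.
It fails at once if a can is tipped over (leans by more than 0.6 rad) (angle between any of can_p, can_q, can_r, can_s's own z axis and vertical above 0.6 rad).
It also fails if it takes over 102 s, if anything falls off the work surface, if the arm or the gripper's body presses on something with over 40 N, if the wrist force passes 120 N, or if a joint passes its speed limit or range.

## Working session

There is one attempt and no reset: what is moved stays moved. The work goes in short steps, Python scripts to look and compute and a tool call to move; the robot and the scene stay as the last step left them, time stands still between calls to the robot, and variables do not carry over. Pictures are saved under pics/ and viewed, and the job is handed in when it is done.

Besides the shell and the picture viewer there is one more tool, called after "Request:" by a JSON object that holds its "op" and its "data". move_arm: Moves the arm, as the interface text tells. Its arguments: {"type":"object","properties":{"motion":{"type":"array","items":{"type":"array"}},"squeeze":{"type":"number"}},"required":["motion"]}

```bash
ls; mkdir -p pics
python3 - <<'E'
from rig import readout, imaging, job, env
import cv2
s=readout.observe()
print(s['time_s'],s['position'],s['tool_rot'],s['grip_width'],env.tcp_to_grasp)
for n in ['scene','top','wrist']:
    r=imaging.get_image(n)
    cv2.imwrite(f'pics/{n}0.png',r['img'])
    print(n,{k:v for k,v in r.items() if k!='img'})
E
```

```text
pics
0.0 [0.18880391 0.51620822 0.19280749] [[-9.39103051e-01  3.43634711e-01 -8.03582159e-04]
 [ 3.43635498e-01  9.39102269e-01 -1.25439216e-03]
 [ 3.23593141e-04 -1.45414286e-03 -9.99998890e-01]] 0.08509279701179892 0.0187
scene {'fov_y': 48.201951224993465, 'cx': 283.5400560299153, 'cy': 208.74510670861818, 'eye': array([1.35345983, 0.36474654, 0.6542668 ]), 'orientation': array([[-0.40082964, -0.54529285,  0.73620059],
       [ 0.91608989, -0.22915447,  0.32904033],
       [-0.01071969,  0.80631503,  0.59138917]])}
top {'fov_y': 57.39104204615899, 'cx': 283.99024500721475, 'cy': 215.71391771574616, 'eye': array([0.41443753, 0.01272721, 0.87242968]), 'orientation': array([[-0.02754624,  0.98288792, -0.18213328],
       [-0.99955127, -0.02922807, -0.00655584],
       [-0.01176706,  0.18187097,  0.983252  ]])}
wrist {'fov_y': 62.03439593074458, 'cx': 278.67414571686754, 'cy': 215.10096344673994, 'eye': array([0.1258929 , 0.54101437, 0.37292646]), 'orientation': array([[ 3.43808610e-01, -9.04110891e-01, -2.53730438e-01],
       [ 9.39039731e-01,  3.31063311e-01,  9.27440937e-02],
       [ 1.49893889e-04, -2.70149181e-01,  9.62818466e-01]])}
```

View pics/scene0.png

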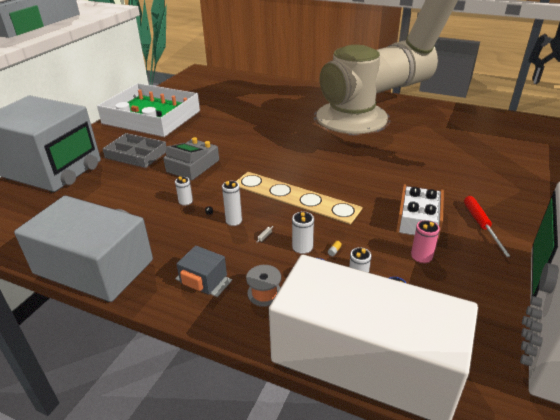

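View pics/top0.png

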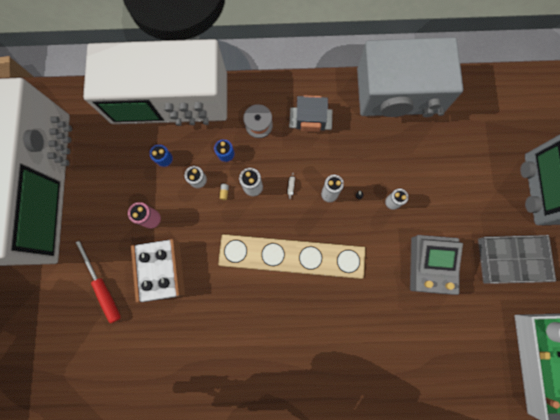

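View pics/wrist0.png

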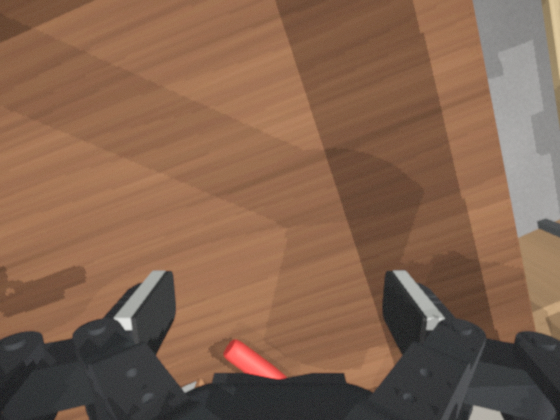

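Run:
```python
import cv2
t=cv2.imread('pics/top0.png'); s=cv2.imread('pics/scene0.png')
cv2.imwrite('pics/topc1.png',cv2.resize(t[130:290,120:280],None,fx=5,fy=5,interpolation=cv2.INTER_CUBIC)[:600*1,:800][:600])
cv2.imwrite('pics/topc1.png',cv2.resize(t[130:220,140:270],None,fx=6,fy=6,interpolation=cv2.INTER_CUBIC))
cv2.imwrite('pics/topc2.png',cv2.resize(t[160:240,290:420],None,fx=6,fy=6,interpolation=cv2.INTER_CUBIC))
cv2.imwrite('pics/topc3.png',cv2.resize(t[225:285,210:370],None,fx=5,fy=5,interpolation=cv2.INTER_CUBIC))
cv2.imwrite('pics/scenec.png',cv2.resize(s[160:300,160:450],None,fx=2.75,fy=2.75,interpolation=cv2.INTER_CUBIC))
```

```text
(no output)
```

View pics/topc1.png

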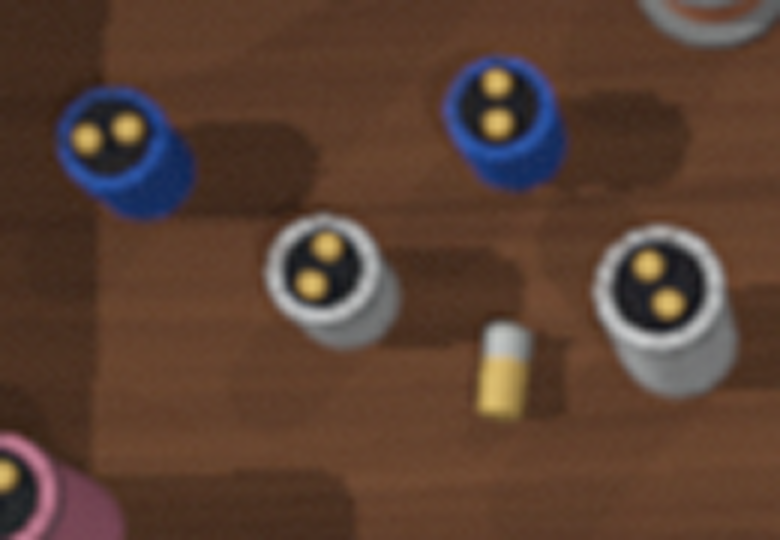

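View pics/topc2.png

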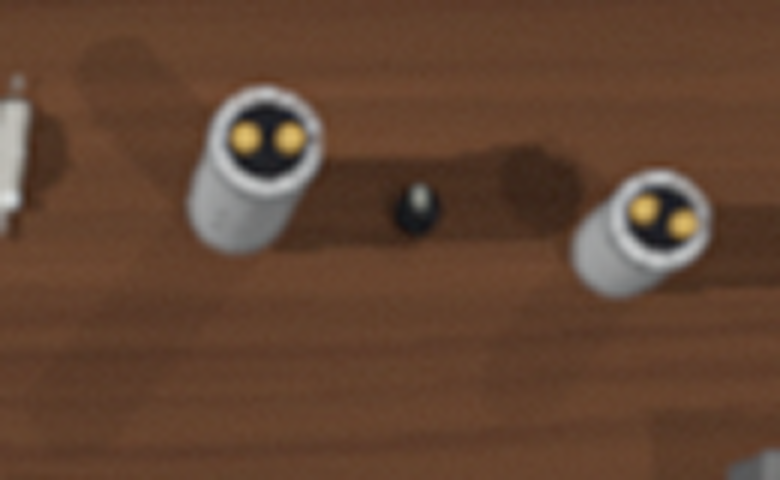

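View pics/topc3.png

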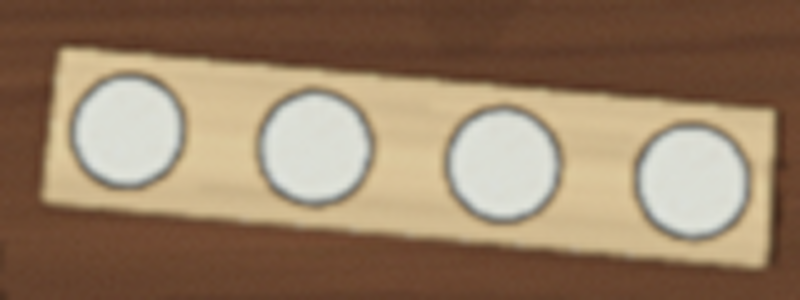

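View pics/scenec.png

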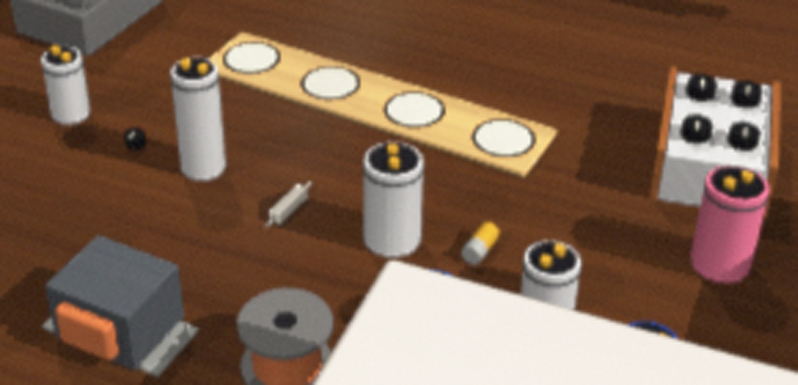

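```bash
cat > h.py <<'E'
import numpy as np
from rig import readout, imaging, job, env
import cv2
def ray(r,u,v):
    f=r['img'].shape[0]/2/np.tan(np.radians(r['fov_y']/2))
    d=np.array([(u-r['cx'])/f,-(v-r['cy'])/f,-1.])
    return np.array(r['orientation'])@d
def onz(r,u,v,z):
    d=ray(r,u,v);e=np.array(r['eye']);return e+d*(z-e[2])/d[2]
def proj(r,P):
    f=r['img'].shape[0]/2/np.tan(np.radians(r['fov_y']/2))
    c=np.array(r['orientation']).T@(np.array(P)-r['eye'])
    return r['cx']+f*c[0]/-c[2], r['cy']-f*c[1]/-c[2]
E
cat > m.py <<'E'
from h import *
r=imaging.get_image('top')
def c(o,s,u,v): return o[0]+(u+.5)/s-.5,o[1]+(v+.5)/s-.5
for n,o,s,u,v,z in [('p',(140,130),6,325,268,.042),('r',(140,130),6,659.5,287,.077),('s',(290,160),6,266,140,.097),('q',(290,160),6,660,219,.059),
 ('a',(210,225),5,128,131,.006),('b',(210,225),5,316,148,.006),('c',(210,225),5,504,164,.006),('d',(210,225),5,693,181,.006)]:
    print(n,onz(r,*c(o,s,u,v),z).round(4))
# base checks p r s q: bottom-ellipse lowest point of the body
sc=imaging.get_image('scene')
for n,P in dict(p=(0,0)).items(): pass
E
python3 m.py
```

```text
p [0.6693 0.2189 0.042 ]
r [0.6477 0.0899 0.077 ]
s [ 0.6245 -0.0881  0.097 ]
q [ 0.6009 -0.2337  0.059 ]
a [0.4975 0.1311 0.006 ]
b [0.4874 0.0462 0.006 ]
c [ 0.4778 -0.0383  0.006 ]
d [ 0.4678 -0.1227  0.006 ]
```

Run:
```python
from h import *
r=imaging.get_image('scene'); t=imaging.get_image('top')
P={'p':(.6693,.2189,.042,.02),'r':(.6477,.0899,.077,.022),'s':(.6245,-.0881,.097,.0185),'q':(.6009,-.2337,.059,.017),'a':(.4975,.1311,.006,.027),'b':(.4874,.0462,.006,.027),'c':(.4778,-.0383,.006,.027),'d':(.4678,-.1227,.006,.027)}
out=[]
for im in (r,t):
    big=cv2.resize(im['img'],None,fx=4,fy=4,interpolation=cv2.INTER_CUBIC)
    for n,(x,y,z,R) in P.items():
        for zz in {z,0 if n in 'pqrs' else z}:
            a=np.linspace(0,2*np.pi,60)
            pts=[proj(im,(x+R*np.cos(q),y+R*np.sin(q),zz)) for q in a]
            pts=np.array([((u+.5)*4-.5,(v+.5)*4-.5) for u,v in pts])
            cv2.polylines(big,[np.round(pts).astype(int)],True,(0,0,255),1)
    out.append(big)
cv2.imwrite('pics/ov1.png',cv2.resize(out[0][640:1200,640:1640],(800,448),interpolation=cv2.INTER_AREA))
cv2.imwrite('pics/ov2.png',out[1][600:1130,720:1500])
```

```text
(no output)
```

View pics/ov1.png

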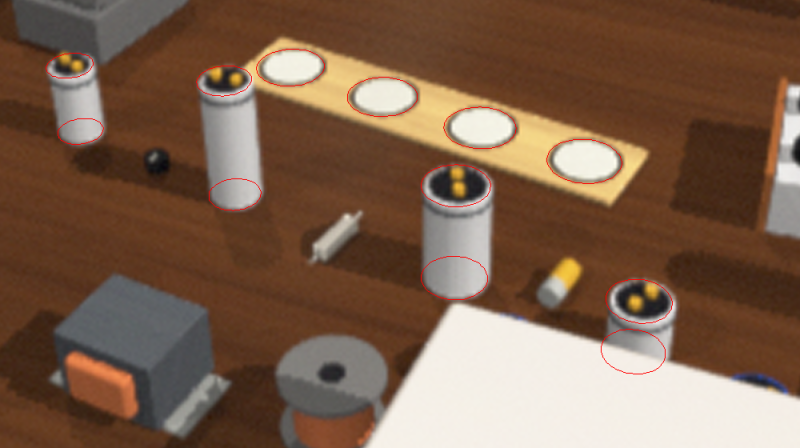

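View pics/ov2.png

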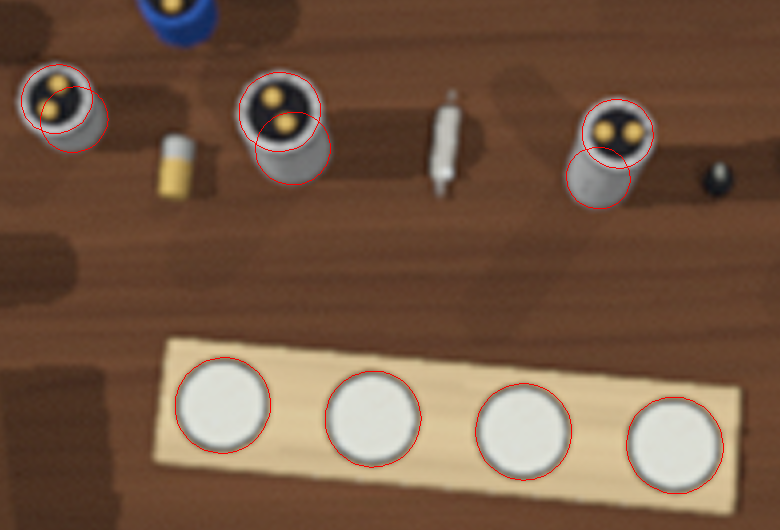

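Request:
{"op": "move_arm", "data": {"motion": [[[0,0,0],[0,0,0.058],1],[[0,0,0],[0,0,0.058],1],[[0,0,0],[0,0,0.058],1],[[0,0,0],[0,0,0.058],1],[[0,0,0],[0,0,0.058],1],[[0,0,0],[0,0,0.058],1],[[0,0,0],[0,0,0.058],1],[[0,0,0],[0,0,0.058],1],[[0,0,0],[0,0,0.058],1],[[0,0,0],[0,0,0.058],1],[[0,0,0],[0,0,0.058],1],[[0,0,0],[0,0,0],1]], "squeeze": 40}}

```text
time_s: 1.35
position: [0.1887, 0.5161, 0.1927]
tool_rot: [[0.157, 0.988, -0.001], [0.988, -0.157, -0.002], [-0.002, -0.001, -1.0]]
ft_force: [0.3, -0.0, -0.5]
grip_width: 0.0853
```

```bash
cat > d.py <<'E'
import sys
from h import *
P={'p':(.6693,.2189),'r':(.6477,.0899),'s':(.6245,-.0881),'q':(.6009,-.2337),'a':(.4975,.1311),'b':(.4874,.0462),'c':(.4778,-.0383),'d':(.4678,-.1227)}
s=readout.observe(); R=np.array(s['tool_rot']); p=np.array(s['position'])
n=sys.argv[1]; z=float(sys.argv[2])
T=np.array([*P[n],z]); d=R.T@(T-p)/.02
print('t',s['time_s'],'pos',p.round(4),'shift units',d.round(2),'yaw err deg',(np.degrees(np.arctan2(R[1,1],R[0,1]))+6.67).round(2),'grip',round(s['grip_width'],4),'F',np.round(s['ft_force'],1))
E
python3 d.py s .15
```

```text
t 1.35 pos [0.1887 0.5161 0.1927] shift units [-26.4   26.27   2.16] yaw err deg -2.39 grip 0.0853 F [ 0.3 -0.  -0.5]
```

Request:
{"op": "move_arm", "data": {"motion": [[[-1,1,0],[0,0,-0.002],1],[[-1,1,0],[0,0,-0.002],1],[[-1,1,0],[0,0,-0.002],1],[[-1,1,0],[0,0,-0.002],1],[[-1,1,0],[0,0,-0.002],1],[[-1,1,0],[0,0,-0.002],1],[[-1,1,0],[0,0,-0.002],1],[[-1,1,0],[0,0,-0.002],1],[[-1,1,0],[0,0,-0.002],1],[[-1,1,0],[0,0,-0.002],1],[[-1,1,0],[0,0,0],1],[[-1,1,0],[0,0,0],1]]}}

```text
time_s: 2.35
position: [0.406, 0.2426, 0.1927]
tool_rot: [[0.055, 0.999, 0.0], [0.999, -0.055, 0.0], [0.0, -0.0, -1.0]]
ft_force: [0.5, 0.8, 0.1]
grip_width: 0.0854
```

```bash
python3 d.py s .15
```

```text
t 2.35 pos [0.406  0.2426 0.1927] shift units [-15.91  11.81   2.13] yaw err deg 3.54 grip 0.0854 F [0.5 0.8 0.1]
```

Request:
{"op": "move_arm", "data": {"motion": [[[-1,0.75,0],[0,0,0.003],1],[[-1,0.75,0],[0,0,0.003],1],[[-1,0.75,0],[0,0,0.003],1],[[-1,0.75,0],[0,0,0.003],1],[[-1,0.75,0],[0,0,0.003],1],[[-1,0.75,0],[0,0,0.003],1],[[-1,0.75,0],[0,0,0.003],1],[[-1,0.75,0],[0,0,0.003],1],[[-1,0.75,0],[0,0,0.002],1],[[-1,0.75,0],[0,0,0],1],[[-1,0.75,0],[0,0,0],1],[[-1,0.75,0],[0,0,0],1]]}}

```text
time_s: 3.35
position: [0.5774, -0.0237, 0.1932]
tool_rot: [[0.062, 0.998, 0.001], [0.998, -0.062, 0.001], [0.001, 0.001, -1.0]]
ft_force: [-0.2, 0.6, -0.2]
grip_width: 0.0854
```

```bash
python3 d.py s .15
```

```text
t 3.35 pos [ 0.5774 -0.0237  0.1932] shift units [-3.07  2.54  2.16] yaw err deg 3.12 grip 0.0854 F [-0.2  0.6 -0.2]
```

Request:
{"op": "move_arm", "data": {"motion": [[[-0.8,0.7,0.2],[0,0,0.006],1],[[-0.7,0.6,0.4],[0,0,0.006],1],[[-0.5,0.5,0.4],[0,0,0.006],1],[[-0.4,0.3,0.4],[0,0,0.006],1],[[-0.2,0.2,0.3],[0,0,0],1],[[0,0,0.2],[0,0,0],1],[[0,0,0],[0,0,0],1]]}}

```text
time_s: 3.93
position: [0.6229, -0.086, 0.1512]
tool_rot: [[0.1, 0.995, 0.0], [0.995, -0.1, 0.001], [0.001, 0.0, -1.0]]
ft_force: [-0.0, 0.2, -0.0]
grip_width: 0.0852
```

```bash
python3 d.py s .15
```

```text
t 3.9333 pos [ 0.6229 -0.086   0.1512] shift units [-0.1   0.09  0.06] yaw err deg 0.92 grip 0.0852 F [-0.   0.2 -0. ]
```

```bash
cat > w.py <<'E'
import sys
from h import *
n,x,y,h,R,out=sys.argv[1],*map(float,sys.argv[2:6]),sys.argv[6]
im=imaging.get_image(n); b=cv2.resize(im['img'],None,fx=1.4,fy=1.4)
for z in (h,0):
    pts=np.array([proj(im,(x+R*np.cos(a),y+R*np.sin(a),z)) for a in np.linspace(0,6.28,60)])*1.4
    cv2.polylines(b,[np.round(pts).astype(int)],True,(0,0,255),1)
cv2.imwrite(out,b)
E
python3 w.py wrist .6245 -.0881 .097 .0185 pics/w1.png
```

```text
(no output)
```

View pics/w1.png

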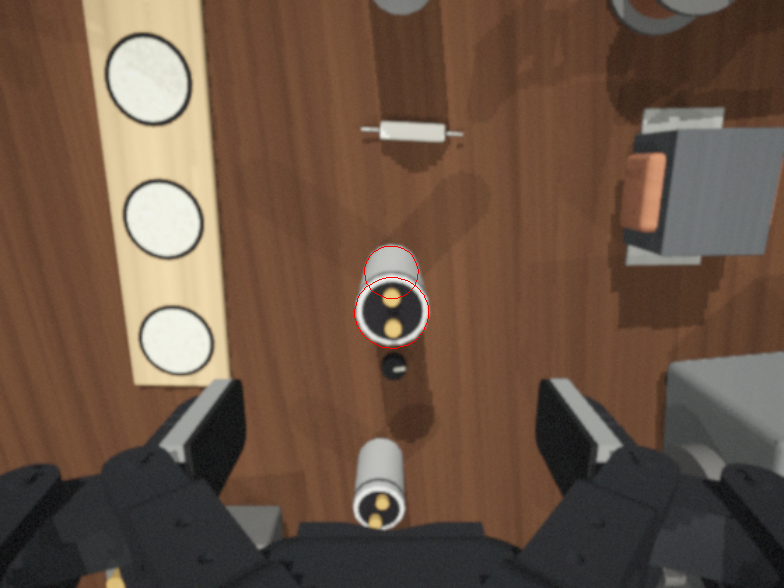

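The wrist view shows can_s (the tall one, about (392,310)) on the predicted ring, centred between the jaws, so I go down onto it.

Request:
{"op": "move_arm", "data": {"motion": [[[-0.1,0.09,0.3],[0,0,0.005],1],[[0,0,0.6],[0,0,0],1],[[0,0,0.8],[0,0,0],1],[[0,0,0.8],[0,0,0],1],[[0,0,0.8],[0,0,0],1],[[0,0,0.8],[0,0,0],1],[[0,0,0.6],[0,0,0],1],[[0,0,0.4],[0,0,0],1],[[0,0,0.2],[0,0,0],1],[[0,0,0],[0,0,0],1],[[0,0,0],[0,0,0],1]]}}

```text
time_s: 4.9
position: [0.6259, -0.0827, 0.0457]
tool_rot: [[0.105, 0.994, 0.011], [0.994, -0.105, -0.002], [-0.001, 0.011, -1.0]]
ft_force: [0.3, 0.4, 0.6]
grip_width: 0.0854
```

```bash
python3 d.py s .041
```

```text
t 4.9 pos [ 0.6259 -0.0827  0.0457] shift units [-0.28 -0.04  0.23] yaw err deg 0.65 grip 0.0854 F [0.3 0.4 0.6]
```

Request:
{"op": "move_arm", "data": {"motion": [[[-0.14,-0.02,0.1],[0.003,0,0],1],[[-0.13,0,0.1],[0.002,0,0],1],[[0,0,0],[0,0,0],1],[[0,0,0],[0,0,0],1]]}}

```text
time_s: 5.23
position: [0.626, -0.0889, 0.0438]
tool_rot: [[0.105, 0.995, 0.003], [0.995, -0.105, -0.002], [-0.002, 0.003, -1.0]]
ft_force: [-0.6, 0.6, 0.4]
grip_width: 0.0851
```

```bash
python3 d.py s .041;python3 w.py scene .6245 -.0881 .097 .0185 pics/w2.png
```

```text
t 5.2333 pos [ 0.626  -0.0889  0.0438] shift units [ 0.03 -0.08  0.14] yaw err deg 0.66 grip 0.0851 F [-0.6  0.6  0.4]
```

View pics/w2.png

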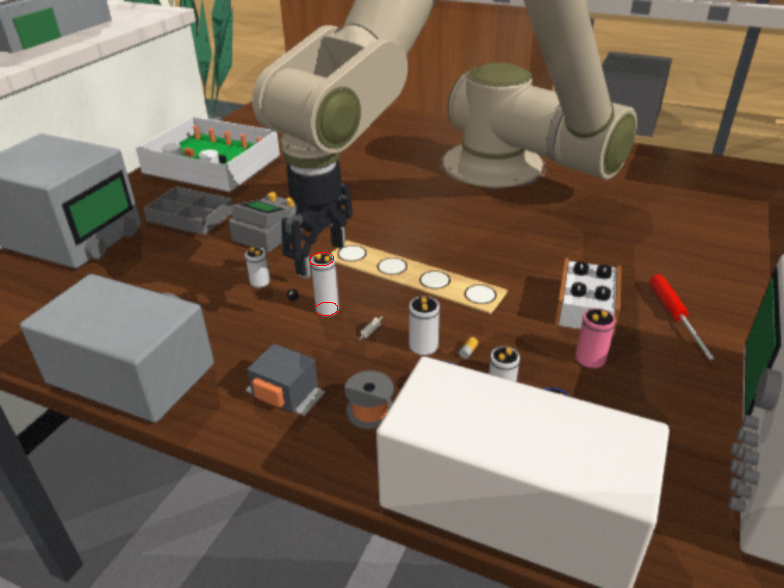

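Run:
```python
from h import *
s=readout.observe(); print(s['q'],s['position'])
for n in ('scene','top','wrist'):
    im=imaging.get_image(n); print(n,proj(im,s['position']),im['eye'])
    i=im['img'].copy()
    u,v=proj(im,s['position']); cv2.circle(i,(int(round(u)),int(round(v))),2,(0,0,255),-1)
    if n=='scene': i=cv2.resize(i[120:270,150:350],None,fx=4,fy=4)
    cv2.imwrite(f'pics/{n}3.png',i)
```

```text
[-1.87659812e+01  3.74206772e+01  7.27193567e+01 -6.25385048e-02
  6.96462409e+01 -1.27359142e+01] [ 0.62603444 -0.08892714  0.04377662]
scene (np.float64(230.80426165324764), np.float64(204.9864330080511)) [1.35345983 0.36474654 0.6542668 ]
top (np.float64(331.47328660827384), np.float64(188.60957385635288)) [0.41443753 0.01272721 0.87242968]
wrist (np.float64(276.7973692354418), np.float64(249.4977452913877)) [ 0.63381433 -0.01914756  0.22354895]
```

View pics/scene3.png

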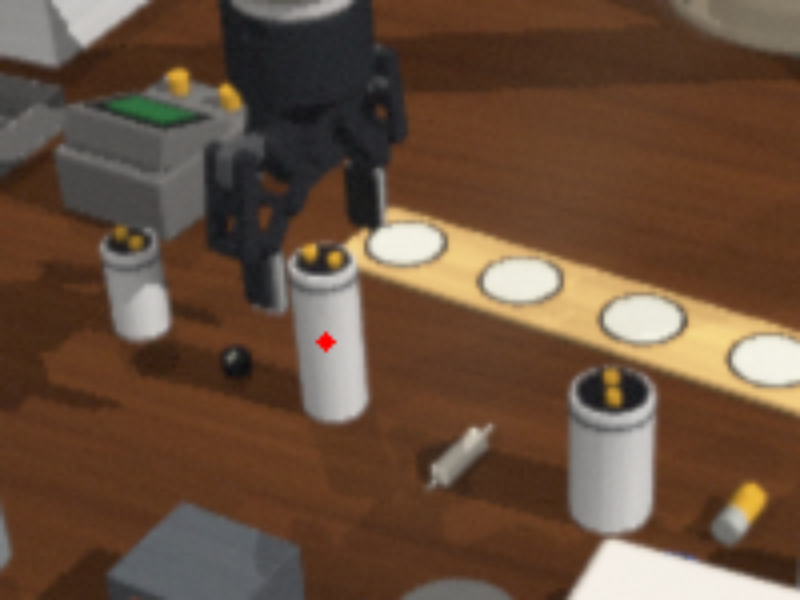

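View pics/wrist3.png

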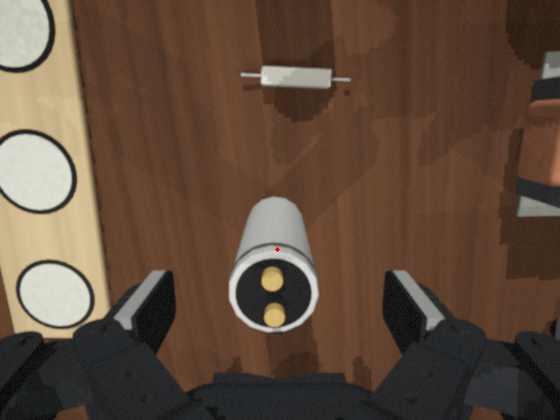

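Run:
```python
from h import *
from scipy.optimize import least_squares
im=imaging.get_image('scene'); t=imaging.get_image('top'); w=imaging.get_image('wrist'); s=readout.observe()
R=np.array(s['tool_rot']);p=np.array(s['position'])
for k in (0,1):
  for z in (0,-.013,-.03,-.05):
    q=[p+R@np.array([0,sg*.0425,z]) for sg in (-1,1)]
    print(z,'scene',[np.round(proj(im,a),0) for a in q],'wrist',[np.round(proj(w,a),0) for a in q])
  break
b=im['img'][120:220,190:290]
cv2.imwrite('pics/sc4.png',cv2.resize(b,None,fx=6,fy=6,interpolation=cv2.INTER_CUBIC))
cv2.imwrite('pics/tp4.png',cv2.resize(t['img'][110:260,250:450],None,fx=4,fy=4,interpolation=cv2.INTER_CUBIC))
```

```text
0 scene [array([242., 196.]), array([220., 215.])] wrist [array([199., 249.]), array([354., 249.])]
-0.013 scene [array([241., 191.]), array([219., 210.])] wrist [array([194., 258.]), array([359., 258.])]
-0.03 scene [array([241., 185.]), array([219., 204.])] wrist [array([185., 272.]), array([367., 272.])]
-0.05 scene [array([240., 177.]), array([218., 196.])] wrist [array([173., 293.]), array([379., 293.])]
```

View pics/sc4.png

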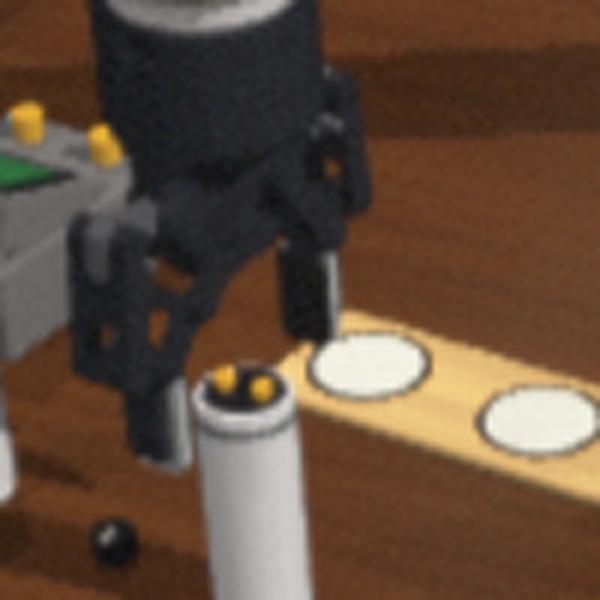

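View pics/tp4.png

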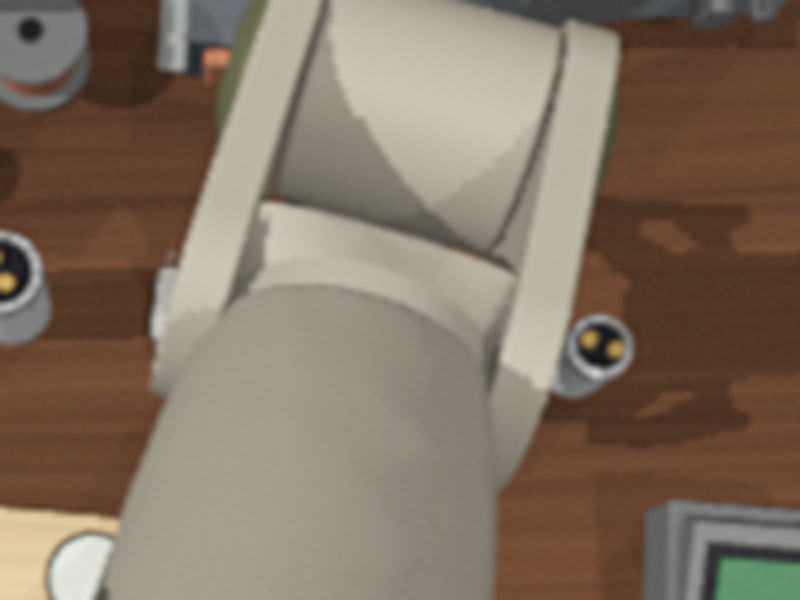

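The fingers do not match the reported TCP. Both the wrist and scene views put the open finger tips about 50 mm behind it, where about 13 mm was expected. I'll lower in steps and go by the pictures.

Request:
{"op": "move_arm", "data": {"motion": [[[0,-0.04,0.3],[0,0,0],1],[[0,0,0.5],[0,0,0],1],[[0,0,0.3],[0,0,0],1],[[0,0,0.2],[0,0,0],1],[[0,0,0],[0,0,0],1],[[0,0,0],[0,0,0],1]]}}

```text
time_s: 6.08
position: [0.6244, -0.0882, 0.0136]
tool_rot: [[0.104, 0.995, 0.001], [0.995, -0.104, -0.001], [-0.001, 0.001, -1.0]]
ft_force: [0.5, -0.7, 0.4]
grip_width: 0.0858
```

```bash
python3 d.py s .009
python3 - <<'E'
from h import *
im=imaging.get_image('scene')
cv2.imwrite('pics/sc5.png',cv2.resize(im['img'][120:240,180:300],None,fx=5,fy=5,interpolation=cv2.INTER_CUBIC))
cv2.imwrite('pics/w5.png',imaging.get_image('wrist')['img'])
E
```

```text
t 6.0833 pos [ 0.6244 -0.0882  0.0136] shift units [0.   0.01 0.23] yaw err deg 0.69 grip 0.0858 F [ 0.5 -0.7  0.4]
```

View pics/sc5.png

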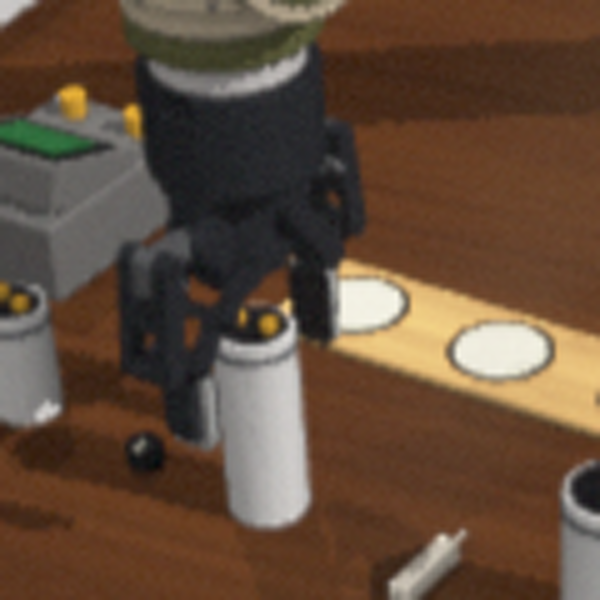

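View pics/w5.png

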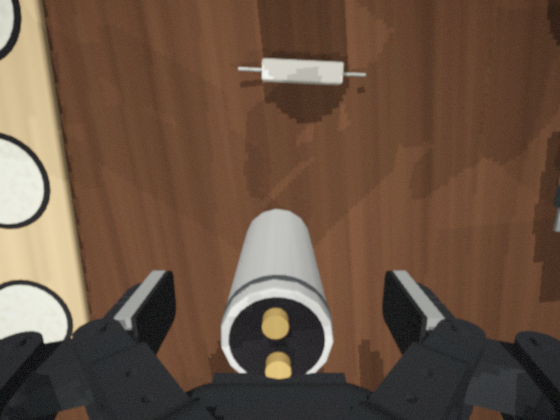

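Request:
{"op": "move_arm", "data": {"motion": [[[0,0,0.2],[0,0,0],1],[[0,0,0.05],[0,0,0],0.4],[[0,0,0],[0,0,0],0.2],[[0,0,0],[0,0,0],0],[[0,0,0],[0,0,0],-0.1],[[0,0,0],[0,0,0],-0.2],[[0,0,0],[0,0,0],-0.3],[[0,0,0],[0,0,0],-0.4],[[0,0,0],[0,0,0],-0.5],[[0,0,0],[0,0,0],-0.6],[[0,0,0],[0,0,0],-0.8],[[0,0,0],[0,0,0],-1]], "squeeze": 40}}

```text
time_s: 7.18
position: [0.625, -0.0884, 0.0095]
tool_rot: [[0.104, 0.995, 0.003], [0.995, -0.104, -0.002], [-0.002, 0.003, -1.0]]
ft_force: [-0.2, -0.3, -0.7]
grip_width: 0.0361
```

```bash
python3 d.py s .009
python3 - <<'E'
from h import *
im=imaging.get_image('scene')
cv2.imwrite('pics/sc6.png',cv2.resize(im['img'][120:240,180:300],None,fx=5,fy=5,interpolation=cv2.INTER_CUBIC))
cv2.imwrite('pics/w6.png',imaging.get_image('wrist')['img'])
E
```

```text
t 7.1833 pos [ 0.625  -0.0884  0.0095] shift units [ 0.01 -0.03  0.02] yaw err deg 0.69 grip 0.0361 F [-0.2 -0.3 -0.7]
```

View pics/sc6.png

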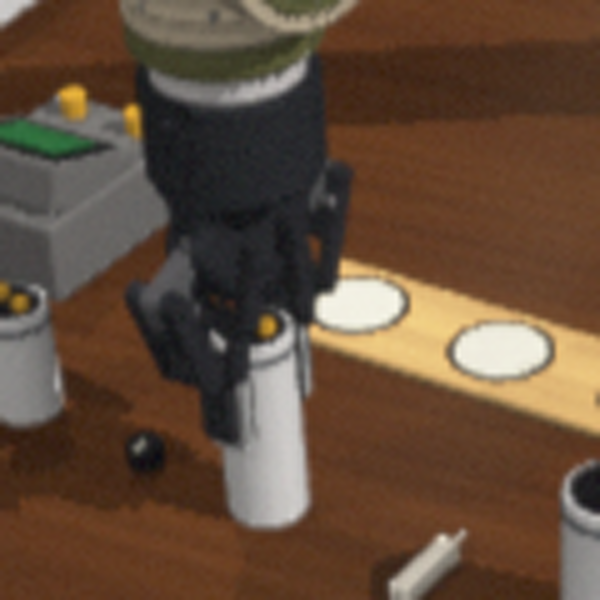

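View pics/w6.png

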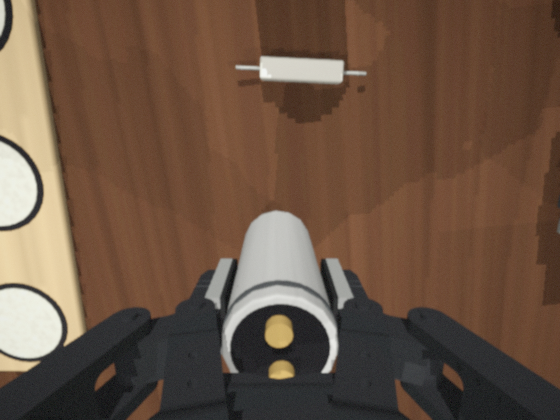

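Gripped at 36 mm. I'll lift and carry it to mark_a.

Request:
{"op": "move_arm", "data": {"motion": [[[0,0,-0.2],[0,0,0],-1],[[0,0,-0.4],[0,0,0],-1],[[0,0,-0.6],[0,0,0],-1],[[0,0,-0.6],[0,0,0],-1],[[0,0,-0.3],[0,0,0],-1],[[0,0,0],[0,0,0],-1],[[0,0,0],[0,0,0],-1]]}}

```text
time_s: 7.87
position: [0.6244, -0.0881, 0.0548]
tool_rot: [[0.104, 0.995, 0.002], [0.995, -0.104, -0.002], [-0.001, 0.002, -1.0]]
ft_force: [0.8, 0.1, -1.6]
grip_width: 0.0362
```

```bash
python3 d.py a .06
```

```text
t 7.8667 pos [ 0.6244 -0.0881  0.0548] shift units [10.24 -7.45 -0.29] yaw err deg 0.7 grip 0.0362 F [ 0.8  0.1 -1.6]
```

Request:
{"op": "move_arm", "data": {"motion": [[[0.3,-0.22,0],[0,0,0],-1],[[0.6,-0.44,0],[0,0,0],-1],[[0.9,-0.66,0],[0,0,0],-1],[[1,-0.73,0],[0,0,0],-1],[[1,-0.73,0],[0,0,0],-1],[[1,-0.73,0],[0,0,0],-1],[[1,-0.73,0],[0,0,0],-1],[[1,-0.73,0],[0,0,0],-1],[[0.9,-0.66,0],[0,0,0],-1],[[0.7,-0.5,0],[0,0,0],-1],[[0.4,-0.3,0],[0,0,0],-1],[[0.2,-0.1,0],[0,0,0],-1]]}}

```text
time_s: 8.87
position: [0.5006, 0.1156, 0.0482]
tool_rot: [[0.106, 0.994, -0.01], [0.994, -0.106, 0.0], [-0.001, -0.01, -1.0]]
ft_force: [-0.2, -1.4, -1.6]
grip_width: 0.0361
```

```bash
python3 d.py a .03; python3 -c "
from rig import readout
print(readout.observe()['tool_rot'].round(4))"
```

```text
t 8.8667 pos [0.5006 0.1156 0.0482] shift units [ 0.75 -0.23  0.91] yaw err deg 0.57 grip 0.0361 F [-0.2 -1.4 -1.6]
[[ 1.063e-01  9.943e-01 -1.000e-02]
 [ 9.943e-01 -1.063e-01  2.000e-04]
 [-9.000e-04 -1.000e-02 -9.999e-01]]
```

Request:
{"op": "move_arm", "data": {"motion": [[[0.3,-0.1,0.1],[-0.003,0,0],-1],[[0.3,-0.1,0.2],[-0.002,0,0],-1],[[0.1,0,0.2],[0,0,0],-1],[[0,0,0],[0,0,0],-1],[[0,0,0],[0,0,0],-1]]}}

```text
time_s: 9.28
position: [0.4985, 0.1307, 0.0364]
tool_rot: [[0.107, 0.994, 0.001], [0.994, -0.107, -0.001], [-0.001, 0.001, -1.0]]
ft_force: [-0.3, -0.2, -2.1]
grip_width: 0.0359
```

```bash
python3 d.py a .018;  python3 - <<'E'
from h import *
print(readout.observe()['tool_rot'].round(4))
im=imaging.get_image('scene')
cv2.imwrite('pics/sc7.png',cv2.resize(im['img'][100:240,260:400],None,fx=4,fy=4,interpolation=cv2.INTER_CUBIC))
cv2.imwrite('pics/w7.png',imaging.get_image('wrist')['img'])
E
```

```text
t 9.2833 pos [0.4985 0.1307 0.0364] shift units [ 0.02 -0.05  0.92] yaw err deg 0.53 grip 0.0359 F [-0.3 -0.2 -2.1]
[[ 0.1069  0.9943  0.0012]
 [ 0.9943 -0.1069 -0.0013]
 [-0.0012  0.0014 -1.    ]]
```

View pics/sc7.png

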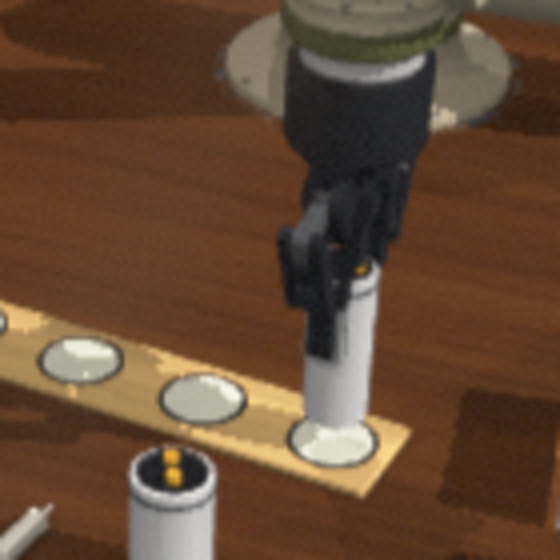

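View pics/w7.png

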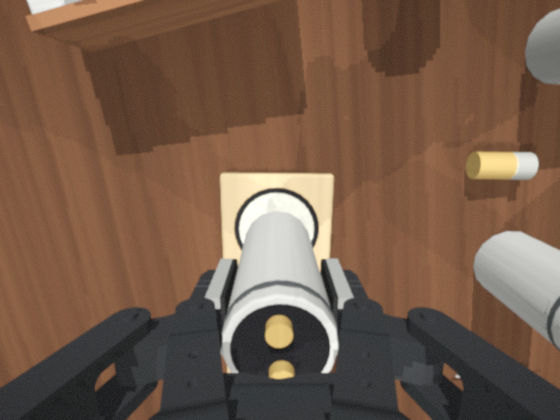

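can_s hangs upright over mark_a. I'll lower it to about 1 mm above the strip.

Request:
{"op": "move_arm", "data": {"motion": [[[0.02,-0.05,0.2],[0,0,0],-1],[[0,0,0.3],[0,0,0],-1],[[0,0,0.25],[0,0,0],-1],[[0,0,0.1],[0,0,0],-1],[[0,0,0],[0,0,0],-1],[[0,0,0],[0,0,0],-1]]}}

```text
time_s: 9.88
position: [0.4981, 0.1298, 0.0175]
tool_rot: [[0.109, 0.994, 0.001], [0.994, -0.109, -0.001], [-0.001, 0.002, -1.0]]
ft_force: [0.5, 0.1, -1.2]
grip_width: 0.0365
```

```bash
python3 d.py a .016
```

```text
t 9.8833 pos [0.4981 0.1298 0.0175] shift units [ 0.06 -0.04  0.08] yaw err deg 0.41 grip 0.0365 F [ 0.5  0.1 -1.2]
```

Request:
{"op": "move_arm", "data": {"motion": [[[0.05,-0.03,0.05],[0,0,0],-1],[[0,0,0.05],[0,0,0],-1],[[0,0,0.04],[0,0,0],-1],[[0,0,0],[0,0,0],-1]]}}

```text
time_s: 10.22
position: [0.4979, 0.1311, 0.0157]
tool_rot: [[0.109, 0.994, 0.003], [0.994, -0.109, -0.001], [-0.001, 0.003, -1.0]]
ft_force: [0.6, -0.3, -1.2]
grip_width: 0.0364
```

```bash
python3 d.py a .016
```

```text
t 10.2167 pos [0.4979 0.1311 0.0157] shift units [-0.   -0.02 -0.02] yaw err deg 0.41 grip 0.0364 F [ 0.6 -0.3 -1.2]
```

Request:
{"op": "move_arm", "data": {"motion": [[[0,0,0.02],[0,0,0],-0.4],[[0,0,0],[0,0,0],-0.2],[[0,0,0],[0,0,0],-0.15],[[0,0,0],[0,0,0],-0.12],[[0,0,0],[0,0,0],-0.08],[[0,0,0],[0,0,0],-0.04],[[0,0,0],[0,0,0],0.1],[[0,0,0],[0,0,0],0.3],[[0,0,0],[0,0,0],0.5],[[0,0,0],[0,0,0],0.6],[[0,0,0],[0,0,0],0.6]]}}

```text
time_s: 11.13
position: [0.4988, 0.1312, 0.0158]
tool_rot: [[0.109, 0.994, 0.005], [0.994, -0.109, -0.001], [-0.001, 0.005, -1.0]]
ft_force: [-0.7, 0.4, -0.1]
grip_width: 0.0682
```

```bash
python3 d.py a .016
python3 - <<'E'
from h import *
im=imaging.get_image('scene')
cv2.imwrite('pics/sc8.png',cv2.resize(im['img'][100:240,260:400],None,fx=4,fy=4,interpolation=cv2.INTER_CUBIC))
cv2.imwrite('pics/w8.png',imaging.get_image('wrist')['img'])
E
```

```text
t 11.1333 pos [0.4988 0.1312 0.0158] shift units [-0.01 -0.07 -0.01] yaw err deg 0.42 grip 0.0682 F [-0.7  0.4 -0.1]
```

View pics/sc8.png

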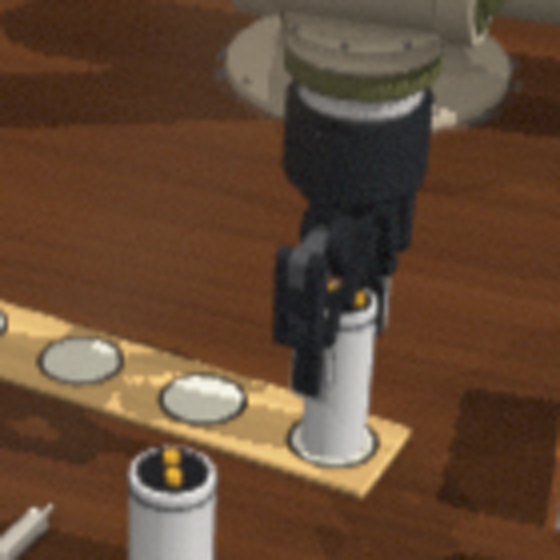

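View pics/w8.png

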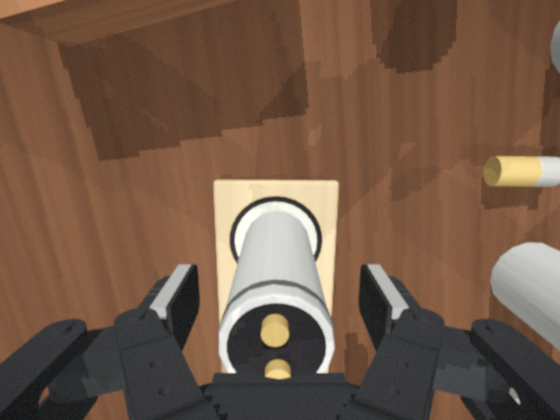

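can_s stands centred on mark_a. Next I go straight up and over to can_q.

Request:
{"op": "move_arm", "data": {"motion": [[[0,0,-0.2],[0,0,0],0.6],[[0,0,-0.4],[0,0,0],0.6],[[0,0,-0.8],[0,0,0],0.8],[[0,0,-1],[0,0,0],1],[[0,0,-1],[0,0,0],1],[[0,0,-1],[0,0,0],1],[[0,0,-0.6],[0,0,0],1],[[0,0,-0.3],[0,0,0],1],[[0,0,0],[0,0,0],1]]}}

```text
time_s: 11.98
position: [0.4978, 0.1314, 0.1311]
tool_rot: [[0.109, 0.994, 0.006], [0.994, -0.109, -0.001], [-0.001, 0.006, -1.0]]
ft_force: [0.3, 0.7, 0.1]
grip_width: 0.0855
```

```bash
python3 d.py q .08
```

```text
t 11.9833 pos [0.4978 0.1314 0.1311] shift units [-17.58   7.09   2.61] yaw err deg 0.43 grip 0.0855 F [0.3 0.7 0.1]
```

Request:
{"op": "move_arm", "data": {"motion": [[[-0.5,0.2,0],[0.002,0,0],1],[[-1,0.4,0],[0.001,0,0],1],[[-1,0.4,0],[0,0,0],1],[[-1,0.4,0],[0,0,0],1],[[-1,0.4,0],[0,0,0],1],[[-1,0.4,0],[0,0,0],1],[[-1,0.4,0],[0,0,0],1],[[-1,0.4,0],[0,0,0],1],[[-1,0.4,0],[0,0,0],1],[[-1,0.4,0],[0,0,0],1],[[-1,0.4,0],[0,0,0],1],[[-1,0.4,0],[0,0,0],1]]}}

```text
time_s: 12.98
position: [0.5618, -0.1222, 0.12]
tool_rot: [[0.104, 0.994, -0.021], [0.995, -0.104, 0.004], [0.002, -0.021, -1.0]]
ft_force: [0.8, -0.1, -0.4]
grip_width: 0.0855
```

```bash
python3 d.py q .08
```

```text
t 12.9833 pos [ 0.5618 -0.1222  0.12  ] shift units [-5.34  2.57  1.94] yaw err deg 0.68 grip 0.0855 F [ 0.8 -0.1 -0.4]
```

Request:
{"op": "move_arm", "data": {"motion": [[[-1,0.4,0.1],[-0.003,0,0],1],[[-1,0.5,0.3],[-0.003,0,0],1],[[-0.9,0.4,0.3],[-0.002,0,0],1],[[-0.8,0.4,0.3],[0,0,0.002],1],[[-0.6,0.3,0.3],[0,0,0.002],1],[[-0.4,0.2,0.2],[0,0,0],1],[[-0.1,0,0.1],[0,0,0],1],[[0,0,0],[0,0,0],1]]}}

```text
time_s: 13.65
position: [0.5919, -0.2362, 0.0763]
tool_rot: [[0.12, 0.993, -0.016], [0.993, -0.12, 0.009], [0.007, -0.017, -1.0]]
ft_force: [0.2, 0.0, -0.9]
grip_width: 0.0853
```

```bash
python3 d.py q .08; python3 w.py wrist .6009 -.2337 .059 .017 pics/w9.png; python3 -c "
from rig import readout
print(readout.observe()['tool_rot'].round(4))"
```

```text
t 13.65 pos [ 0.5919 -0.2362  0.0763] shift units [ 0.18  0.43 -0.19] yaw err deg -0.2 grip 0.0853 F [ 0.2  0.  -0.9]
[[ 0.1196  0.9927 -0.0159]
 [ 0.9928 -0.1195  0.0088]
 [ 0.0068 -0.0168 -0.9998]]
```

View pics/w9.png

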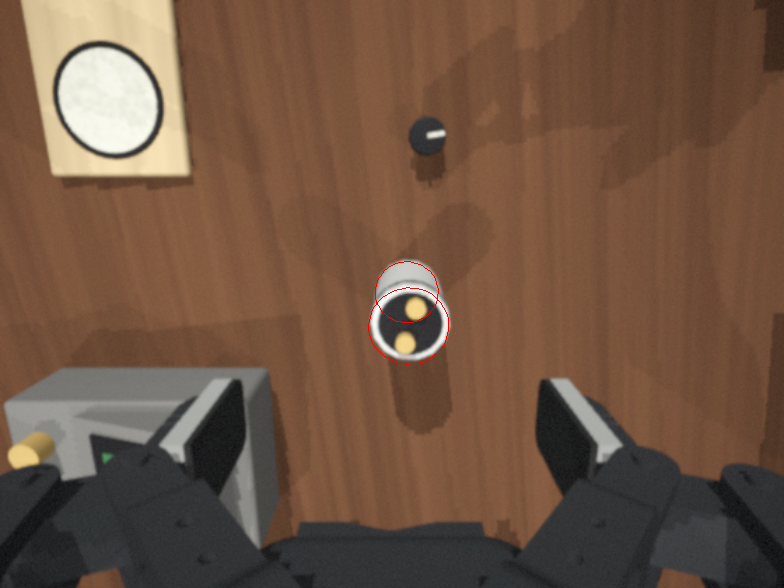

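Run:
```python
from h import *
t=imaging.get_image('top'); im=cv2.imread('pics/top0.png')
cv2.imwrite('pics/mt.png',cv2.resize(im[180:300,370:480],None,fx=5,fy=5,interpolation=cv2.INTER_CUBIC))
for uv in [(412,237),(460,238),(412,290),(460,292)]:
    for z in (0,.04,.072): print(uv,z,onz(t,*uv,z).round(3))
```

```text
(412, 237) 0 [ 0.518 -0.272  0.   ]
(412, 237) 0.04 [ 0.513 -0.259  0.04 ]
(412, 237) 0.072 [ 0.509 -0.248  0.072]
(460, 238) 0 [ 0.513 -0.38   0.   ]
(460, 238) 0.04 [ 0.508 -0.362  0.04 ]
(460, 238) 0.072 [ 0.504 -0.348  0.072]
(412, 290) 0 [ 0.4   -0.261  0.   ]
(412, 290) 0.04 [ 0.4   -0.249  0.04 ]
(412, 290) 0.072 [ 0.401 -0.239  0.072]
(460, 292) 0 [ 0.392 -0.367  0.   ]
(460, 292) 0.04 [ 0.393 -0.35   0.04 ]
(460, 292) 0.072 [ 0.394 -0.336  0.072]
```

View pics/mt.png

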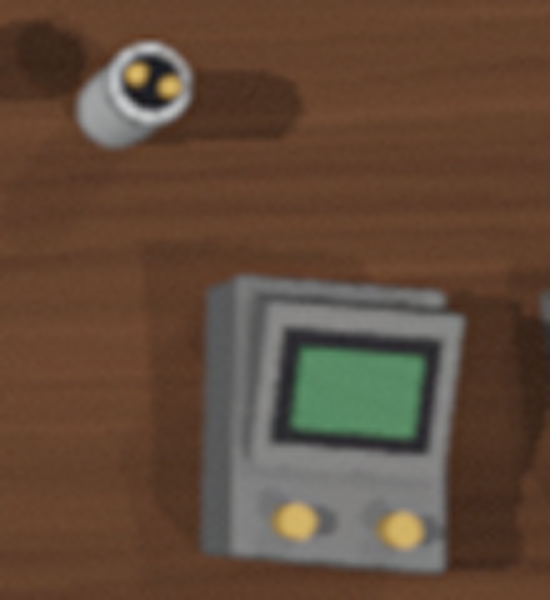

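Request:
{"op": "move_arm", "data": {"motion": [[[0.1,0.2,0],[-0.004,-0.002,0],0.6],[[0.08,0.2,0],[-0.003,-0.001,0],0.6],[[0,0.03,0],[0,0,0],0.6],[[0,0,0],[0,0,0],0.6]]}}

```text
time_s: 14.08
position: [0.6026, -0.2299, 0.0791]
tool_rot: [[0.116, 0.993, 0.002], [0.993, -0.116, -0.001], [-0.001, 0.003, -1.0]]
ft_force: [0.1, -0.6, -0.5]
grip_width: 0.0682
```

```bash
python3 d.py q -.018; python3 -c "
from rig import readout
print(readout.observe()['tool_rot'].round(4))"
```

```text
t 14.0833 pos [ 0.6026 -0.2299  0.0791] shift units [-0.19 -0.07  4.86] yaw err deg 0.03 grip 0.0682 F [ 0.1 -0.6 -0.5]
[[ 0.1156  0.9933  0.0024]
 [ 0.9933 -0.1156 -0.0013]
 [-0.001   0.0025 -1.    ]]
```

Request:
{"op": "move_arm", "data": {"motion": [[[-0.15,-0.05,0.2],[0,0,0],0.6],[[0,0,0.5],[0,0,0],0.6],[[0,0,0.7],[0,0,0],0.6],[[0,0,0.7],[0,0,0],0.6],[[0,0,0.7],[0,0,0],0.6],[[0,0,0.6],[0,0,0],0.6],[[0,0,0.4],[0,0,0],0.6],[[0,0,0.2],[0,0,0],0.6],[[0,0,0],[0,0,0],0.6],[[0,0,0],[0,0,0],0.6]]}}

```text
time_s: 14.92
position: [0.6004, -0.2325, -0.0082]
tool_rot: [[0.115, 0.993, 0.002], [0.993, -0.115, -0.001], [-0.001, 0.002, -1.0]]
ft_force: [-0.2, -0.7, 0.6]
grip_width: 0.0684
```

```bash
python3 d.py q -.018;  python3 - <<'E'
from h import *
im=imaging.get_image('scene')
cv2.imwrite('pics/sc10.png',cv2.resize(im['img'][100:240,120:260],None,fx=4,fy=4,interpolation=cv2.INTER_CUBIC))
cv2.imwrite('pics/w10.png',imaging.get_image('wrist')['img'])
E
```

```text
t 14.9167 pos [ 0.6004 -0.2325 -0.0082] shift units [-0.06  0.03  0.49] yaw err deg 0.07 grip 0.0684 F [-0.2 -0.7  0.6]
```

View pics/sc10.png

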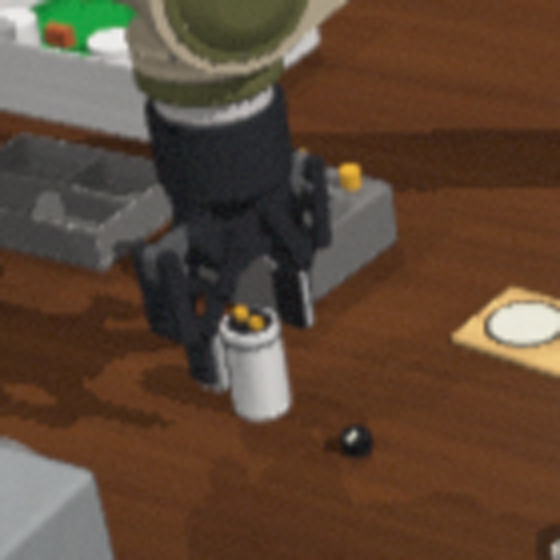

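View pics/w10.png

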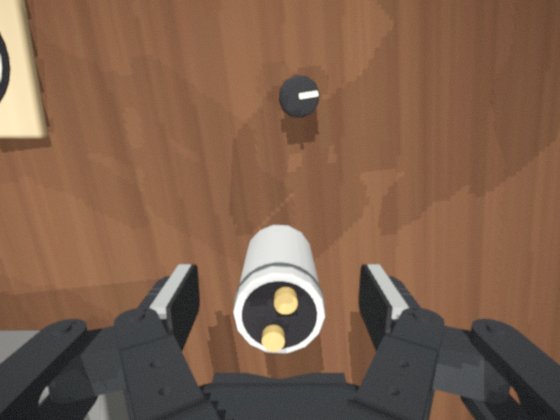

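Request:
{"op": "move_arm", "data": {"motion": [[[-0.05,0.03,0.2],[0,0,0],0.6],[[0,0,0.2],[0,0,0],0.4],[[0,0,0],[0,0,0],0.2],[[0,0,0],[0,0,0],0],[[0,0,0],[0,0,0],-0.1],[[0,0,0],[0,0,0],-0.2],[[0,0,0],[0,0,0],-0.3],[[0,0,0],[0,0,0],-0.4],[[0,0,0],[0,0,0],-0.5],[[0,0,0],[0,0,0],-0.6],[[0,0,0],[0,0,0],-0.8],[[0,0,0],[0,0,0],-1]]}}

```text
time_s: 16.02
position: [0.6022, -0.2343, -0.0143]
tool_rot: [[0.115, 0.993, 0.006], [0.993, -0.115, -0.003], [-0.003, 0.006, -1.0]]
ft_force: [-0.2, -0.1, -0.3]
grip_width: 0.0333
```

```bash
python3 d.py q -.018;  python3 - <<'E'
from h import *
im=imaging.get_image('scene')
cv2.imwrite('pics/sc11.png',cv2.resize(im['img'][100:240,120:260],None,fx=4,fy=4,interpolation=cv2.INTER_CUBIC))
E
```

```text
t 16.0167 pos [ 0.6022 -0.2343 -0.0143] shift units [ 0.03 -0.07  0.19] yaw err deg 0.08 grip 0.0333 F [-0.2 -0.1 -0.3]
```

View pics/sc11.png

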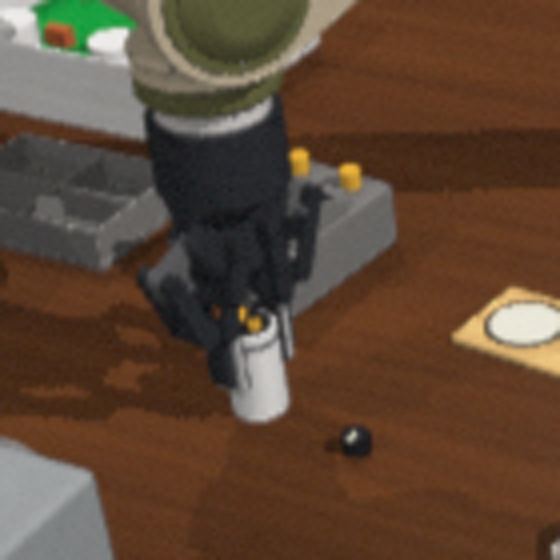

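Request:
{"op": "move_arm", "data": {"motion": [[[0,0,-0.2],[0.001,0,0],-1],[[0,0,-0.4],[0.001,0,0],-1],[[0,0,-0.6],[0,0,0],-1],[[0,0,-0.6],[0,0,0],-1],[[0,0,-0.3],[0,0,0],-1],[[0,0,0],[0,0,0],-1],[[0,0,0],[0,0,0],-1]]}}

```text
time_s: 16.65
position: [0.6021, -0.2341, 0.0316]
tool_rot: [[0.115, 0.993, 0.001], [0.993, -0.115, -0.003], [-0.003, 0.001, -1.0]]
ft_force: [-0.3, -0.9, -2.1]
grip_width: 0.0326
```

```bash
python3 d.py c .03;python3 -c "
from rig import readout
print(readout.observe()['tool_rot'].round(4))"
```

```text
t 16.65 pos [ 0.6021 -0.2341  0.0316] shift units [ 9.01 -7.3   0.04] yaw err deg 0.08 grip 0.0326 F [-0.3 -0.9 -2.1]
[[ 1.147e-01  9.934e-01  8.000e-04]
 [ 9.934e-01 -1.147e-01 -2.900e-03]
 [-2.800e-03  1.100e-03 -1.000e+00]]
```

Request:
{"op": "move_arm", "data": {"motion": [[[0.3,-0.24,0],[0,0,0],-1],[[0.6,-0.49,0],[0,0,0],-1],[[0.9,-0.73,0],[0,0,0],-1],[[1,-0.81,0],[0,0,0],-1],[[1,-0.81,0],[0,0,0],-1],[[1,-0.81,0],[0,0,0],-1],[[1,-0.81,0],[0,0,0],-1],[[1,-0.81,0],[0,0,0],-1],[[0.8,-0.65,0],[0,0,0],-1],[[0.5,-0.4,0],[0,0,0],-1],[[0.3,-0.2,0],[0,0,0],-1],[[0.1,-0.1,0],[0,0,0],-1]]}}

```text
time_s: 17.65
position: [0.4715, -0.0365, 0.0253]
tool_rot: [[0.116, 0.993, -0.01], [0.993, -0.116, 0.002], [0.001, -0.01, -1.0]]
ft_force: [0.4, 0.4, -0.9]
grip_width: 0.033
```

```bash
python3 d.py c .01;python3 -c "
from rig import readout
print(readout.observe()['tool_rot'].round(4))"
```

```text
t 17.65 pos [ 0.4715 -0.0365  0.0253] shift units [-0.05  0.33  0.76] yaw err deg 0.01 grip 0.033 F [ 0.4  0.4 -0.9]
[[ 1.160e-01  9.932e-01 -1.020e-02]
 [ 9.932e-01 -1.160e-01  1.900e-03]
 [ 7.000e-04 -1.040e-02 -9.999e-01]]
```

Request:
{"op": "move_arm", "data": {"motion": [[[-0.02,0.1,0.1],[-0.003,0,0],-1],[[-0.02,0.1,0.2],[-0.001,0,0],-1],[[0,0.1,0.2],[0,0,0],-1],[[0,0,0.1],[0,0,0],-1],[[0,0,0],[0,0,0],-1],[[0,0,0],[0,0,0],-1]]}}

```text
time_s: 18.15
position: [0.4793, -0.0401, 0.0111]
tool_rot: [[0.118, 0.993, -0.0], [0.993, -0.118, 0.0], [0.0, -0.0, -1.0]]
ft_force: [-0.2, 0.3, -1.0]
grip_width: 0.0332
```

```bash
python3 d.py c -.0075;  python3 - <<'E'
from h import *
print(readout.observe()['tool_rot'].round(4))
im=imaging.get_image('scene')
cv2.imwrite('pics/sc12.png',cv2.resize(im['img'][100:240,220:360],None,fx=4,fy=4,interpolation=cv2.INTER_CUBIC))
cv2.imwrite('pics/w12.png',imaging.get_image('wrist')['img'])
E
```

```text
t 18.15 pos [ 0.4793 -0.0401  0.0111] shift units [ 0.08 -0.09  0.93] yaw err deg -0.09 grip 0.0332 F [-0.2  0.3 -1. ]
[[ 1.177e-01  9.930e-01 -5.000e-04]
 [ 9.930e-01 -1.177e-01  3.000e-04]
 [ 3.000e-04 -5.000e-04 -1.000e+00]]
```

View pics/sc12.png

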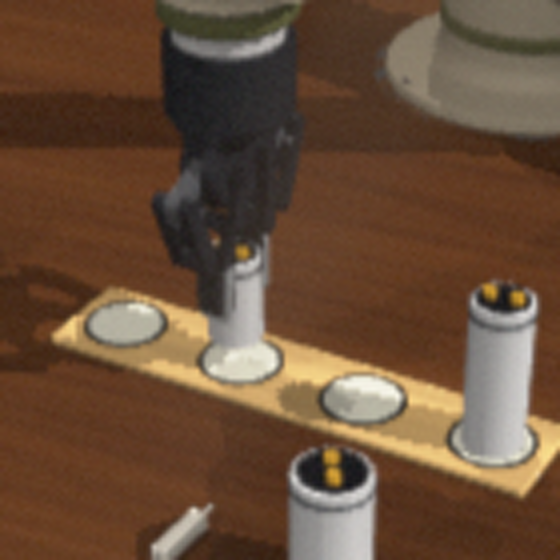

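View pics/w12.png

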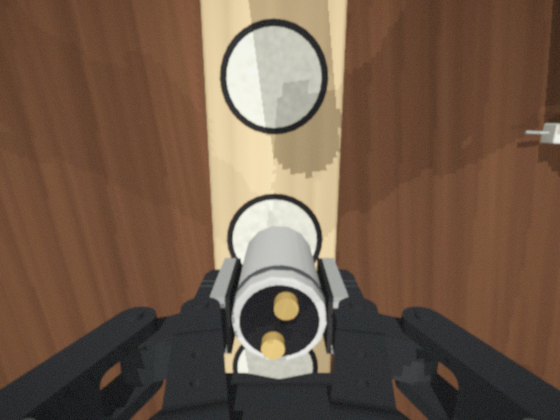

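can_q is upright above mark_c and can_s is standing free on mark_a. I'll lower it.

Request:
{"op": "move_arm", "data": {"motion": [[[0.08,-0.09,0.2],[0,0,0],-1],[[0,0,0.25],[0,0,0],-1],[[0,0,0.2],[0,0,0],-1],[[0,0,0.1],[0,0,0],-1],[[0,0,0],[0,0,0],-1],[[0,0,0],[0,0,0],-1]]}}

```text
time_s: 18.75
position: [0.4773, -0.038, -0.0053]
tool_rot: [[0.118, 0.993, -0.0], [0.993, -0.118, 0.0], [0.0, -0.0, -1.0]]
ft_force: [-0.3, -0.2, -0.4]
grip_width: 0.0332
```

```bash
python3 d.py c -.0075
```

```text
t 18.75 pos [ 0.4773 -0.038  -0.0053] shift units [-0.01  0.03  0.11] yaw err deg -0.09 grip 0.0332 F [-0.3 -0.2 -0.4]
```

Request:
{"op": "move_arm", "data": {"motion": [[[0,0.02,0.06],[0,0,0],-1],[[0,0,0.05],[0,0,0],-1],[[0,0,0.03],[0,0,0],-1],[[0,0,0],[0,0,0],-1]]}}

```text
time_s: 19.08
position: [0.478, -0.0381, -0.0082]
tool_rot: [[0.118, 0.993, 0.0], [0.993, -0.118, 0.0], [0.0, 0.0, -1.0]]
ft_force: [-0.3, 0.2, -1.8]
grip_width: 0.0332
```

```bash
python3 d.py c -.0083
```

```text
t 19.0833 pos [ 0.478  -0.0381 -0.0082] shift units [-0.01 -0.01  0.01] yaw err deg -0.08 grip 0.0332 F [-0.3  0.2 -1.8]
```

Request:
{"op": "move_arm", "data": {"motion": [[[0,0,0.04],[0,0,0],-1],[[0,0,0.02],[0,0,0],-0.4],[[0,0,0],[0,0,0],-0.22],[[0,0,0],[0,0,0],-0.18],[[0,0,0],[0,0,0],-0.14],[[0,0,0],[0,0,0],-0.1],[[0,0,0],[0,0,0],0],[[0,0,0],[0,0,0],0.2],[[0,0,0],[0,0,0],0.4],[[0,0,0],[0,0,0],0.6],[[0,0,0],[0,0,0],0.6]]}}

```text
time_s: 20.0
position: [0.4787, -0.0383, -0.0079]
tool_rot: [[0.118, 0.993, 0.002], [0.993, -0.118, -0.001], [-0.0, 0.002, -1.0]]
ft_force: [-0.7, -0.6, -0.3]
grip_width: 0.0683
```

```bash
python3 d.py c -.0075;  python3 - <<'E'
from h import *
im=imaging.get_image('scene')
cv2.imwrite('pics/sc13.png',cv2.resize(im['img'][100:240,220:360],None,fx=4,fy=4,interpolation=cv2.INTER_CUBIC))
cv2.imwrite('pics/w13.png',imaging.get_image('wrist')['img'])
E
```

```text
t 20.0 pos [ 0.4787 -0.0383 -0.0079] shift units [-0.   -0.04 -0.02] yaw err deg -0.08 grip 0.0683 F [-0.7 -0.6 -0.3]
```

View pics/sc13.png

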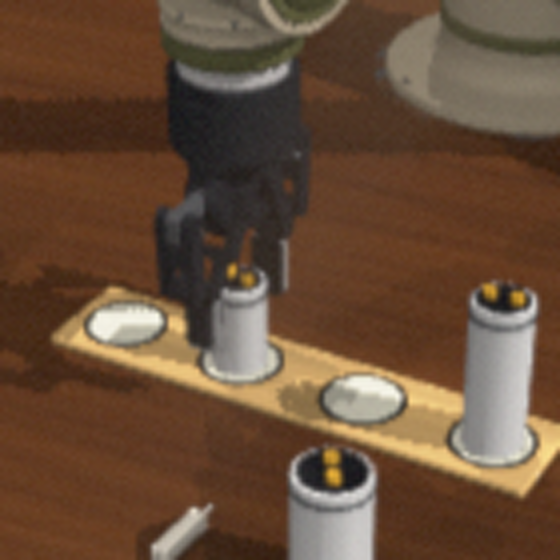

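View pics/w13.png

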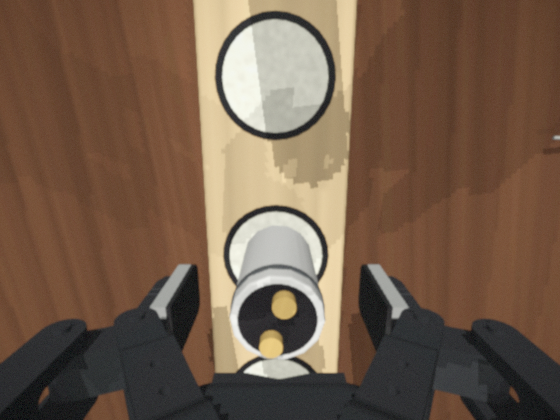

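Request:
{"op": "move_arm", "data": {"motion": [[[0,0,-0.2],[0,0,0],0.6],[[0,0,-0.4],[0,0,0],0.6],[[0,0,-0.8],[0,0,0],0.8],[[0,0,-1],[0,0,0],1],[[0,0,-1],[0,0,0],1],[[0,0,-0.8],[0,0,0],1],[[0,0,-0.4],[0,0,0],1],[[0,0,-0.1],[0,0,0],1],[[0,0,0],[0,0,0],1]]}}

```text
time_s: 20.85
position: [0.4781, -0.0381, 0.0949]
tool_rot: [[0.117, 0.993, 0.004], [0.993, -0.117, -0.001], [-0.001, 0.004, -1.0]]
ft_force: [0.5, -0.6, -0.2]
grip_width: 0.0857
```

```bash
python3 d.py r .08
```

```text
t 20.85 pos [ 0.4781 -0.0381  0.0949] shift units [7.35 7.67 0.77] yaw err deg -0.08 grip 0.0857 F [ 0.5 -0.6 -0.2]
```

Request:
{"op": "move_arm", "data": {"motion": [[[0.3,0.3,0],[0,0,0],1],[[0.6,0.6,0],[0,0,0],1],[[0.8,0.85,0],[0,0,0],1],[[0.9,0.95,0],[0,0,0],1],[[0.9,0.95,0],[0,0,0],1],[[0.9,0.95,0],[0,0,0],1],[[0.9,0.95,0],[0,0,0],1],[[0.8,0.85,0],[0,0,0],1],[[0.5,0.5,0],[0,0,0],1],[[0.3,0.3,0],[0,0,0],1],[[0,0,0],[0,0,0],1],[[0,0,0],[0,0,0],1]]}}

```text
time_s: 21.85
position: [0.6435, 0.0941, 0.0839]
tool_rot: [[0.119, 0.993, -0.012], [0.993, -0.119, 0.001], [-0.0, -0.012, -1.0]]
ft_force: [-0.0, 0.2, 0.5]
grip_width: 0.0855
```

```bash
python3 d.py r .06; python3 w.py wrist .6477 .0899 .077 .022 pics/w14.png; python3 -c "
from rig import readout
print(readout.observe()['tool_rot'].round(4))"
```

```text
t 21.85 pos [0.6435 0.0941 0.0839] shift units [-0.18  0.25  1.19] yaw err deg -0.14 grip 0.0855 F [-0.   0.2  0.5]
[[ 0.1188  0.9928 -0.0127]
 [ 0.9929 -0.1188  0.0016]
 [ 0.     -0.0128 -0.9999]]
```

View pics/w14.png

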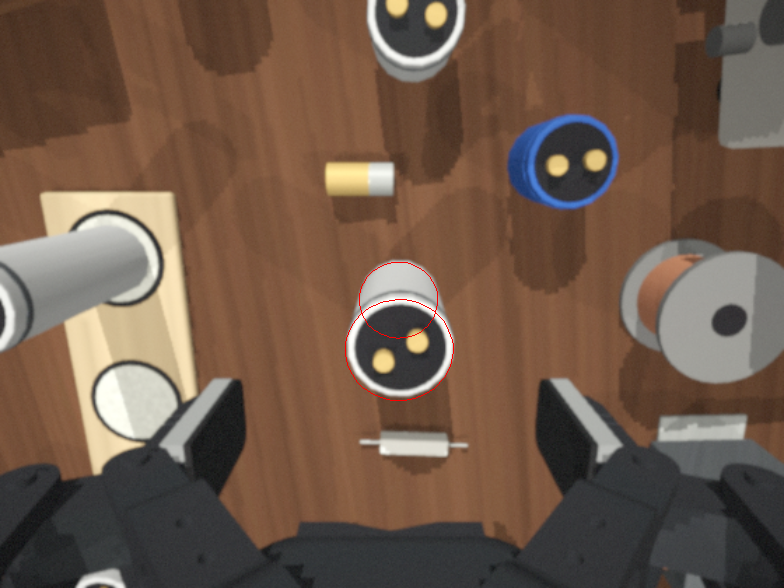

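Run:
```python
from h import *
t=imaging.get_image('top')
for uv in [(258,135),(258,137),(310,131),(224,160)]:
    for z in (0,.05): print(uv,z,onz(t,*uv,z).round(3))
```

```text
(258, 135) 0 [0.776 0.076 0.   ]
(258, 135) 0.05 [0.755 0.072 0.05 ]
(258, 137) 0 [0.77  0.076 0.   ]
(258, 137) 0.05 [0.75  0.072 0.05 ]
(310, 131) 0 [ 0.782 -0.05   0.   ]
(310, 131) 0.05 [ 0.761 -0.046  0.05 ]
(224, 160) 0 [0.715 0.158 0.   ]
(224, 160) 0.05 [0.698 0.149 0.05 ]
```

Request:
{"op": "move_arm", "data": {"motion": [[[-0.1,0.12,0],[-0.003,0,0],0.5],[[-0.08,0.12,0],[-0.002,0,0],0.5],[[0,0,0],[0,0,0],0.5],[[0,0,0],[0,0,0],0.5]]}}

```text
time_s: 22.28
position: [0.6468, 0.0873, 0.0847]
tool_rot: [[0.121, 0.993, -0.001], [0.993, -0.121, -0.0], [-0.0, -0.001, -1.0]]
ft_force: [0.1, -0.3, -0.2]
grip_width: 0.064
```

```bash
python3 d.py r -.007; python3 -c "
from rig import readout
print(readout.observe()['tool_rot'].round(4))"
```

```text
t 22.2833 pos [0.6468 0.0873 0.0847] shift units [0.13 0.03 4.58] yaw err deg -0.31 grip 0.064 F [ 0.1 -0.3 -0.2]
[[ 1.215e-01  9.926e-01 -1.200e-03]
 [ 9.926e-01 -1.215e-01 -1.000e-04]
 [-3.000e-04 -1.100e-03 -1.000e+00]]
```

Request:
{"op": "move_arm", "data": {"motion": [[[0.1,0.03,0.2],[0,0,0],0.6],[[0.02,0,0.5],[0,0,0],0.6],[[0,0,0.7],[0,0,0],0.6],[[0,0,0.7],[0,0,0],0.6],[[0,0,0.7],[0,0,0],0.6],[[0,0,0.6],[0,0,0],0.6],[[0,0,0.4],[0,0,0],0.6],[[0,0,0.2],[0,0,0],0.6],[[0,0,0.1],[0,0,0],0.6],[[0,0,0],[0,0,0],0.6]]}}

```text
time_s: 23.12
position: [0.6467, 0.0897, -0.005]
tool_rot: [[0.122, 0.992, -0.002], [0.992, -0.122, -0.0], [-0.0, -0.002, -1.0]]
ft_force: [-0.1, 0.1, -0.2]
grip_width: 0.0685
```

```bash
python3 d.py r -.008;  python3 - <<'E'
from h import *
im=imaging.get_image('scene')
cv2.imwrite('pics/sc15.png',cv2.resize(im['img'][140:280,240:380],None,fx=4,fy=4,interpolation=cv2.INTER_CUBIC))
cv2.imwrite('pics/w15.png',imaging.get_image('wrist')['img'])
E
```

```text
t 23.1167 pos [ 0.6467  0.0897 -0.005 ] shift units [0.01 0.05 0.15] yaw err deg -0.35 grip 0.0685 F [-0.1  0.1 -0.2]
```

View pics/sc15.png

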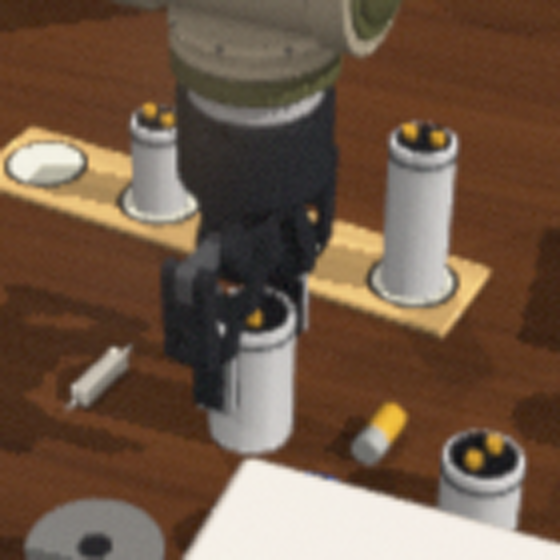

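View pics/w15.png

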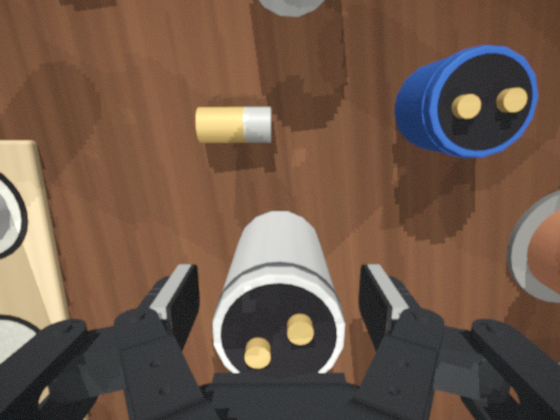

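Good straddle. I'll close on can_r.

Request:
{"op": "move_arm", "data": {"motion": [[[0,0.05,0.1],[0,0,0],0.6],[[0,0,0],[0,0,0],0.4],[[0,0,0],[0,0,0],0.3],[[0,0,0],[0,0,0],0.2],[[0,0,0],[0,0,0],0.1],[[0,0,0],[0,0,0],0],[[0,0,0],[0,0,0],-0.1],[[0,0,0],[0,0,0],-0.2],[[0,0,0],[0,0,0],-0.4],[[0,0,0],[0,0,0],-0.6],[[0,0,0],[0,0,0],-0.8],[[0,0,0],[0,0,0],-1]]}}

```text
time_s: 24.22
position: [0.6493, 0.0896, -0.0037]
tool_rot: [[0.122, 0.993, 0.003], [0.993, -0.122, -0.0], [0.0, 0.003, -1.0]]
ft_force: [-0.7, 0.2, 0.6]
grip_width: 0.0432
```

```bash
python3 d.py r -.008
```

```text
t 24.2167 pos [ 0.6493  0.0896 -0.0037] shift units [ 0.   -0.08  0.21] yaw err deg -0.35 grip 0.0432 F [-0.7  0.2  0.6]
```

Request:
{"op": "move_arm", "data": {"motion": [[[0,0,-0.2],[0,0,0],-1],[[0,0,-0.4],[0,0,0],-1],[[0,0,-0.6],[0,0,0],-1],[[0,0,-0.6],[0,0,0],-1],[[0,0,-0.3],[0,0,0],-1],[[0,0,0],[0,0,0],-1],[[0,0,0],[0,0,0],-1]]}}

```text
time_s: 24.8
position: [0.6487, 0.0896, 0.041]
tool_rot: [[0.122, 0.992, 0.002], [0.992, -0.122, -0.0], [-0.0, 0.002, -1.0]]
ft_force: [0.2, -0.1, -1.8]
grip_width: 0.0433
```

```bash
python3 d.py b .03; python3 -c "
from rig import readout
print(readout.observe()['tool_rot'].round(4))"
```

```text
t 24.8 pos [0.6487 0.0896 0.041 ] shift units [-3.14 -7.74  0.54] yaw err deg -0.35 grip 0.0433 F [ 0.2 -0.1 -1.8]
[[ 1.223e-01  9.925e-01  1.700e-03]
 [ 9.925e-01 -1.223e-01 -2.000e-04]
 [-0.000e+00  1.700e-03 -1.000e+00]]
```

Request:
{"op": "move_arm", "data": {"motion": [[[-0.12,-0.3,0],[0,0,0],-1],[[-0.24,-0.6,0],[0,0,0],-1],[[-0.33,-0.8,0],[0,0,0],-1],[[-0.36,-0.9,0],[0,0,0],-1],[[-0.36,-0.9,0],[0,0,0],-1],[[-0.36,-0.9,0],[0,0,0],-1],[[-0.36,-0.9,0],[0,0,0],-1],[[-0.33,-0.8,0],[0,0,0],-1],[[-0.24,-0.6,0],[0,0,0],-1],[[-0.16,-0.4,0],[0,0,0],-1],[[-0.08,-0.2,0],[0,0,0],-1],[[0,0,0],[0,0,0],-1]]}}

```text
time_s: 25.8
position: [0.4799, 0.0475, 0.0349]
tool_rot: [[0.122, 0.992, -0.011], [0.993, -0.122, 0.001], [-0.0, -0.011, -1.0]]
ft_force: [0.3, 1.3, -2.9]
grip_width: 0.0433
```

```bash
python3 d.py b .02; python3 -c "
from rig import readout
print(readout.observe()['tool_rot'].round(4))"
```

```text
t 25.8 pos [0.4799 0.0475 0.0349] shift units [-0.02  0.39  0.74] yaw err deg -0.33 grip 0.0433 F [ 0.3  1.3 -2.9]
[[ 1.220e-01  9.925e-01 -1.070e-02]
 [ 9.925e-01 -1.219e-01  9.000e-04]
 [-4.000e-04 -1.080e-02 -9.999e-01]]
```

Request:
{"op": "move_arm", "data": {"motion": [[[-0.02,0.12,0.1],[-0.003,0,0],-1],[[0,0.12,0.2],[-0.002,0,0],-1],[[0,0.05,0.2],[0,0,0],-1],[[0,0,0.1],[0,0,0],-1],[[0,0,0],[0,0,0],-1],[[0,0,0],[0,0,0],-1]]}}

```text
time_s: 26.3
position: [0.4879, 0.0465, 0.0207]
tool_rot: [[0.122, 0.993, 0.001], [0.993, -0.122, -0.0], [-0.0, 0.001, -1.0]]
ft_force: [-0.4, -0.3, -2.1]
grip_width: 0.0439
```

```bash
python3 d.py b .0025;  python3 - <<'E'
from h import *
print(readout.observe()['tool_rot'].round(4))
im=imaging.get_image('scene')
cv2.imwrite('pics/sc16.png',cv2.resize(im['img'][100:240,240:380],None,fx=4,fy=4,interpolation=cv2.INTER_CUBIC))
cv2.imwrite('pics/w16.png',imaging.get_image('wrist')['img'])
E
```

```text
t 26.3 pos [0.4879 0.0465 0.0207] shift units [-0.02 -0.03  0.91] yaw err deg -0.32 grip 0.0439 F [-0.4 -0.3 -2.1]
[[ 1.216e-01  9.926e-01  1.400e-03]
 [ 9.926e-01 -1.216e-01 -4.000e-04]
 [-2.000e-04  1.500e-03 -1.000e+00]]
```

View pics/sc16.png

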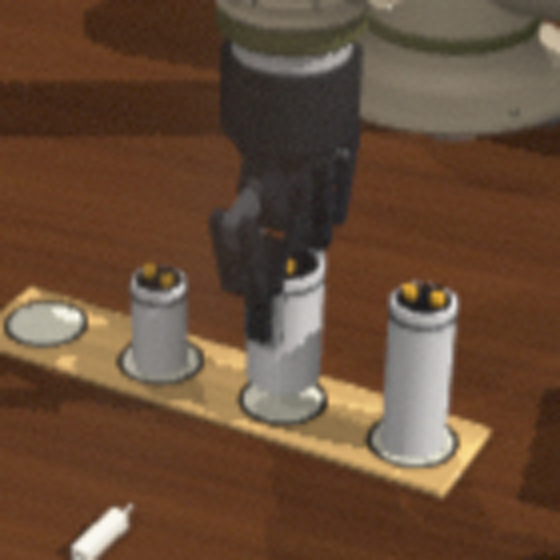

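View pics/w16.png

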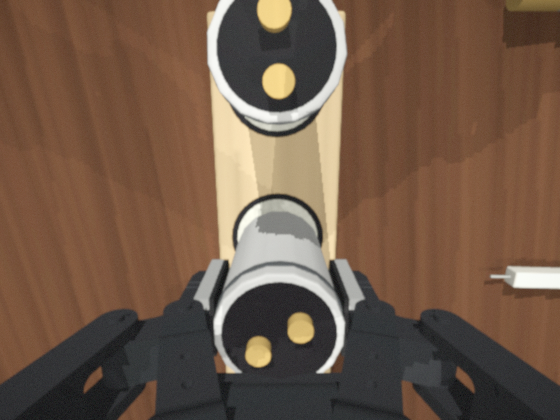

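Request:
{"op": "move_arm", "data": {"motion": [[[-0.02,-0.03,0.2],[0,0,0],-1],[[0,0,0.25],[0,0,0],-1],[[0,0,0.2],[0,0,0],-1],[[0,0,0.1],[0,0,0],-1],[[0,0,0],[0,0,0],-1],[[0,0,0],[0,0,0],-1]]}}

```text
time_s: 26.9
position: [0.4872, 0.0462, 0.0043]
tool_rot: [[0.122, 0.993, 0.002], [0.993, -0.122, -0.0], [-0.0, 0.002, -1.0]]
ft_force: [0.6, 0.4, -2.3]
grip_width: 0.0433
```

```bash
python3 d.py b .0023
```

```text
t 26.9 pos [0.4872 0.0462 0.0043] shift units [0.   0.01 0.1 ] yaw err deg -0.31 grip 0.0433 F [ 0.6  0.4 -2.3]
```

Request:
{"op": "move_arm", "data": {"motion": [[[0,0,0.05],[0,0,0],-1],[[0,0,0.04],[0,0,0],-1],[[0,0,0.02],[0,0,0],-1],[[0,0,0],[0,0,0],-1]]}}

```text
time_s: 27.23
position: [0.4874, 0.0461, 0.0023]
tool_rot: [[0.121, 0.993, 0.002], [0.993, -0.121, -0.001], [-0.0, 0.002, -1.0]]
ft_force: [0.7, -0.1, -2.1]
grip_width: 0.043
```

```bash
python3 d.py b .0023
```

```text
t 27.2333 pos [0.4874 0.0461 0.0023] shift units [ 0. -0. -0.] yaw err deg -0.31 grip 0.043 F [ 0.7 -0.1 -2.1]
```

Request:
{"op": "move_arm", "data": {"motion": [[[0,0,0.04],[0,0,0],-1],[[0,0,0.02],[0,0,0],-1],[[0,0,0],[0,0,0],-1]]}}

```text
time_s: 27.48
position: [0.4875, 0.0461, 0.0023]
tool_rot: [[0.121, 0.993, 0.003], [0.993, -0.121, -0.001], [-0.0, 0.004, -1.0]]
ft_force: [-0.8, -0.2, -3.1]
grip_width: 0.0432
```

```bash
python3 d.py b .0023
```

```text
t 27.4833 pos [0.4875 0.0461 0.0023] shift units [ 0.01 -0.01  0.  ] yaw err deg -0.3 grip 0.0432 F [-0.8 -0.2 -3.1]
```

Request:
{"op": "move_arm", "data": {"motion": [[[0,0,0.04],[0,0,0],-1],[[0,0,0.02],[0,0,0],-0.3],[[0,0,0],[0,0,0],0],[[0,0,0],[0,0,0],0.03],[[0,0,0],[0,0,0],0.06],[[0,0,0],[0,0,0],0.1],[[0,0,0],[0,0,0],0.2],[[0,0,0],[0,0,0],0.4],[[0,0,0],[0,0,0],0.7],[[0,0,0],[0,0,0],0.8],[[0,0,0],[0,0,0],0.8]]}}

```text
time_s: 28.4
position: [0.4886, 0.0459, 0.0022]
tool_rot: [[0.121, 0.993, 0.006], [0.993, -0.121, -0.001], [-0.001, 0.006, -1.0]]
ft_force: [0.6, 0.0, -0.0]
grip_width: 0.0765
```

```bash
python3 d.py b .0025;  python3 - <<'E'
from h import *
im=imaging.get_image('scene')
cv2.imwrite('pics/sc17.png',cv2.resize(im['img'][100:240,240:380],None,fx=4,fy=4,interpolation=cv2.INTER_CUBIC))
cv2.imwrite('pics/w17.png',imaging.get_image('wrist')['img'])
E
```

```text
t 28.4 pos [0.4886 0.0459 0.0022] shift units [ 0.01 -0.06 -0.02] yaw err deg -0.3 grip 0.0765 F [ 0.6  0.  -0. ]
```

View pics/sc17.png

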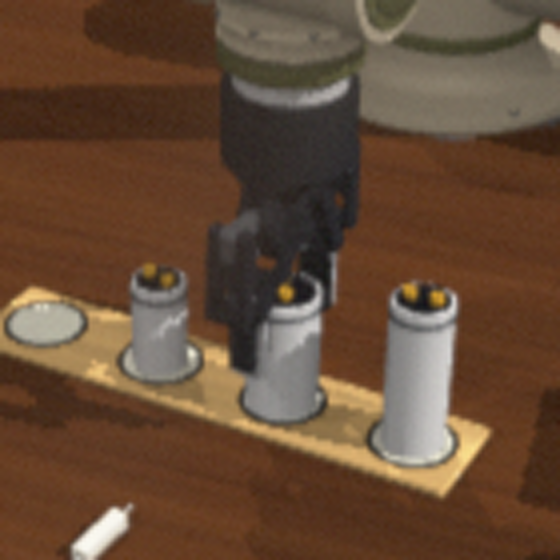

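View pics/w17.png

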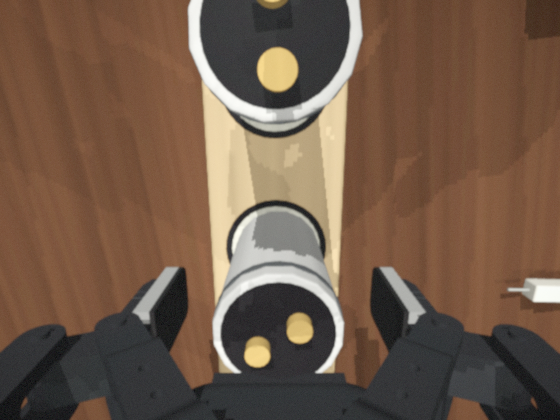

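Request:
{"op": "move_arm", "data": {"motion": [[[0,0,-0.2],[0,0,0],0.8],[[0,0,-0.4],[0,0,0],0.8],[[0,0,-0.8],[0,0,0],1],[[0,0,-1],[0,0,0],1],[[0,0,-1],[0,0,0],1],[[0,0,-0.9],[0,0,0],1],[[0,0,-0.6],[0,0,0],1],[[0,0,-0.3],[0,0,0],1],[[0,0,0],[0,0,0],1]]}}

```text
time_s: 29.25
position: [0.4874, 0.0462, 0.1154]
tool_rot: [[0.121, 0.993, 0.007], [0.993, -0.121, -0.001], [-0.001, 0.007, -1.0]]
ft_force: [0.8, -0.3, -0.5]
grip_width: 0.0855
```

```bash
python3 d.py p .06
```

```text
t 29.25 pos [0.4874 0.0462 0.1154] shift units [9.68 7.96 2.82] yaw err deg -0.3 grip 0.0855 F [ 0.8 -0.3 -0.5]
```

Request:
{"op": "move_arm", "data": {"motion": [[[0.4,0.4,0],[0.003,0,0],1],[[0.8,0.7,0],[0,0,0],1],[[1,0.85,0],[0,0,0],1],[[1,0.85,0],[0,0,0],1],[[1,0.85,0],[0,0,0],1],[[1,0.85,0],[0,0,0],1],[[1,0.85,0],[0,0,0],1],[[1,0.85,0],[0,0,0],1],[[0.9,0.7,0],[0,0,0],1],[[0.6,0.5,0],[0,0,0],1],[[0.3,0.2,0],[0,0,0],1],[[0,0,0],[0,0,0],1]]}}

```text
time_s: 30.25
position: [0.6631, 0.214, 0.1048]
tool_rot: [[0.123, 0.992, -0.014], [0.992, -0.123, -0.002], [-0.004, -0.014, -1.0]]
ft_force: [-1.2, -0.4, 0.1]
grip_width: 0.0853
```

```bash
python3 d.py p .05; python3 -c "
from rig import readout
s=readout.observe();print(s['tool_rot'].round(4),s['q'])"
```

```text
t 30.25 pos [0.6631 0.214  0.1048] shift units [0.29 0.31 2.74] yaw err deg -0.42 grip 0.0853 F [-1.2 -0.4  0.1]
[[ 0.1234  0.9923 -0.0144]
 [ 0.9924 -0.1234 -0.002 ]
 [-0.0038 -0.014  -0.9999]] [8.17966372e+00 4.09067967e+01 5.45411623e+01 1.14362600e-03
 8.53842718e+01 1.52678056e+01]
```

Request:
{"op": "move_arm", "data": {"motion": [[[0.12,0.12,0.1],[-0.003,0.001,0],0.8],[[0.1,0.1,0.3],[-0.003,0,0],0.6],[[0.05,0.05,0.4],[0,0,0],0.6],[[0,0,0.5],[0,0,0],0.6],[[0,0,0.3],[0,0,0],0.6],[[0,0,0.1],[0,0,0],0.6],[[0,0,0],[0,0,0],0.6]]}}

```text
time_s: 30.83
position: [0.6668, 0.2168, 0.0642]
tool_rot: [[0.125, 0.992, -0.007], [0.992, -0.125, -0.003], [-0.004, -0.006, -1.0]]
ft_force: [-1.4, 0.6, 0.1]
grip_width: 0.0682
```

```bash
python3 d.py p -.028; python3 w.py wrist .6693 .2189 .042 .020 pics/w18.png; python3 -c "
from rig import readout
s=readout.observe();print(s['tool_rot'].round(4))"
```

```text
t 30.8333 pos [0.6668 0.2168 0.0642] shift units [0.13 0.14 4.61] yaw err deg -0.5 grip 0.0682 F [-1.4  0.6  0.1]
[[ 0.1249  0.9922 -0.0064]
 [ 0.9922 -0.1249 -0.0028]
 [-0.0036 -0.006  -1.    ]]
```

View pics/w18.png

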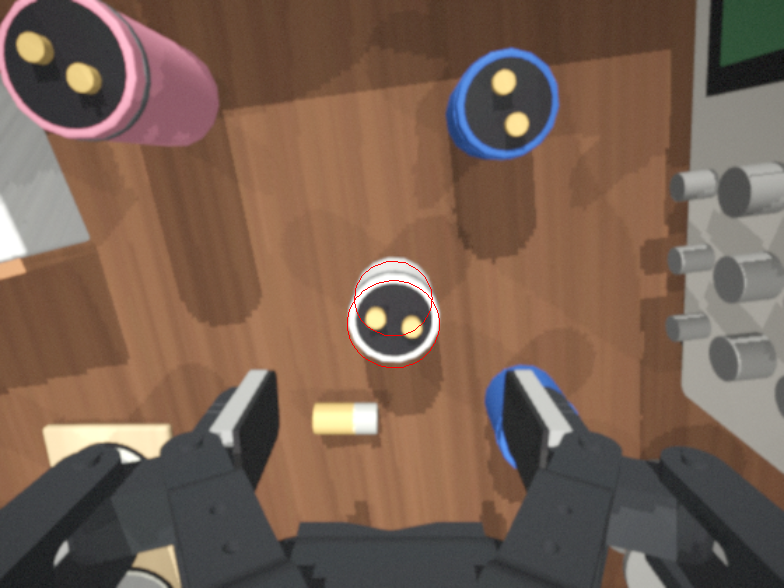

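Request:
{"op": "move_arm", "data": {"motion": [[[0.12,0.1,0.2],[-0.002,-0.001,0],0.5],[[0.03,0.03,0.5],[0,0,0],0.5],[[0,0,0.6],[0,0,0],0.5],[[0,0,0.7],[0,0,0],0.5],[[0,0,0.7],[0,0,0],0.5],[[0,0,0.6],[0,0,0],0.5],[[0,0,0.4],[0,0,0],0.5],[[0,0,0.2],[0,0,0],0.5],[[0,0,0],[0,0,0],0.5],[[0,0,0],[0,0,0],0.5]]}}

```text
time_s: 31.72
position: [0.6716, 0.2199, -0.0184]
tool_rot: [[0.125, 0.992, 0.003], [0.992, -0.125, -0.005], [-0.005, 0.004, -1.0]]
ft_force: [-0.3, -0.4, 0.7]
grip_width: 0.0639
```

```bash
python3 d.py p -.026;  python3 - <<'E'
from h import *
print(readout.observe()['tool_rot'].round(4))
im=imaging.get_image('scene')
cv2.imwrite('pics/sc19.png',cv2.resize(im['img'][160:300,280:420],None,fx=4,fy=4,interpolation=cv2.INTER_CUBIC))
cv2.imwrite('pics/w19.png',imaging.get_image('wrist')['img'])
E
```

```text
t 31.7167 pos [ 0.6716  0.2199 -0.0184] shift units [-0.06 -0.11  0.38] yaw err deg -0.49 grip 0.0639 F [-0.3 -0.4  0.7]
[[ 0.1246  0.9922  0.0029]
 [ 0.9922 -0.1246 -0.0051]
 [-0.0047  0.0035 -1.    ]]
```

View pics/sc19.png

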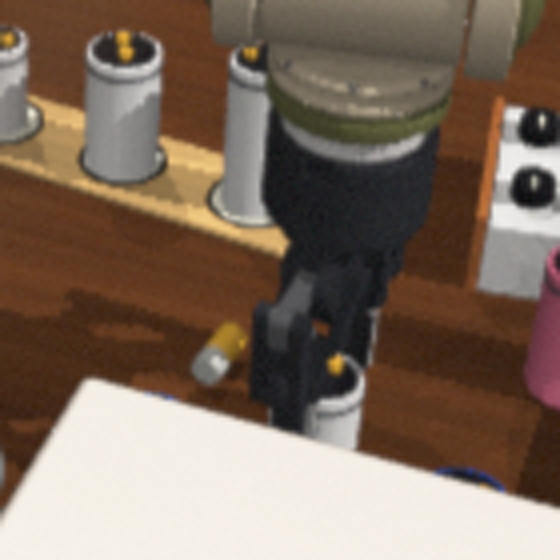

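View pics/w19.png

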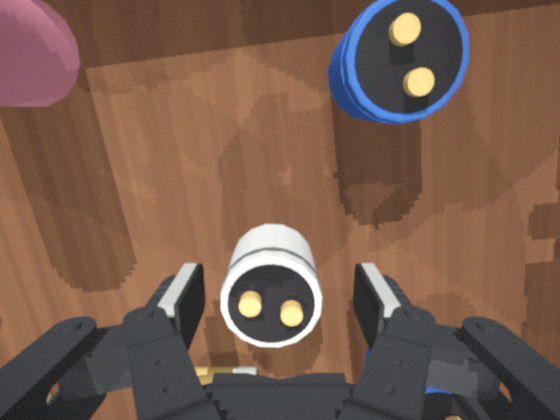

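Request:
{"op": "move_arm", "data": {"motion": [[[0,-0.11,0.18],[0,-0.001,0],0.5],[[0,0,0.15],[0,0,0],0.4],[[0,0,0],[0,0,0],0.3],[[0,0,0],[0,0,0],0.2],[[0,0,0],[0,0,0],0.1],[[0,0,0],[0,0,0],0],[[0,0,0],[0,0,0],-0.1],[[0,0,0],[0,0,0],-0.2],[[0,0,0],[0,0,0],-0.4],[[0,0,0],[0,0,0],-0.6],[[0,0,0],[0,0,0],-0.8],[[0,0,0],[0,0,0],-1]]}}

```text
time_s: 32.82
position: [0.6707, 0.2205, -0.0225]
tool_rot: [[0.125, 0.992, 0.008], [0.992, -0.125, -0.007], [-0.006, 0.009, -1.0]]
ft_force: [-0.1, -0.4, 0.7]
grip_width: 0.0388
```

```bash
python3 d.py p -.026;  python3 - <<'E'
from h import *
print(readout.observe()['tool_rot'].round(4))
cv2.imwrite('pics/w20.png',imaging.get_image('wrist')['img'])
E
```

```text
t 32.8167 pos [ 0.6707  0.2205 -0.0225] shift units [-0.09 -0.06  0.18] yaw err deg -0.49 grip 0.0388 F [-0.1 -0.4  0.7]
[[ 0.1247  0.9922  0.0078]
 [ 0.9922 -0.1246 -0.0065]
 [-0.0055  0.0085 -0.9999]]
```

View pics/w20.png

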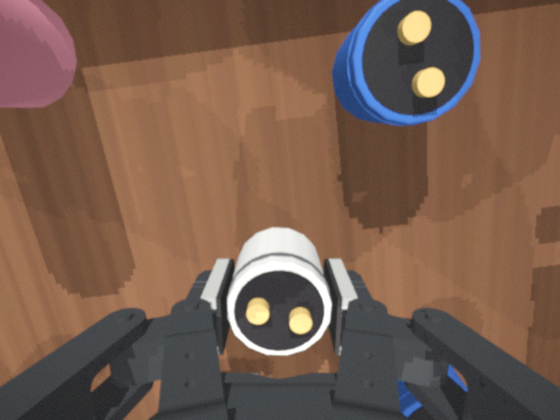

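Request:
{"op": "move_arm", "data": {"motion": [[[0,0,-0.2],[0.002,-0.001,0],-1],[[0,0,-0.4],[0.001,-0.001,0],-1],[[0,0,-0.6],[0,0,0],-1],[[0,0,-0.6],[0,0,0],-1],[[0,0,-0.5],[0,0,0],-1],[[0,0,-0.2],[0,0,0],-1],[[0,0,0],[0,0,0],-1]]}}

```text
time_s: 33.45
position: [0.6711, 0.2211, 0.0338]
tool_rot: [[0.125, 0.992, 0.002], [0.992, -0.125, -0.01], [-0.01, 0.003, -1.0]]
ft_force: [0.1, 0.3, -0.3]
grip_width: 0.0385
```

```bash
python3 d.py d .03; python3 -c "
from rig import readout
s=readout.observe();print(s['tool_rot'].round(4))"
```

```text
t 33.45 pos [0.6711 0.2211 0.0338] shift units [-18.32  -7.94   0.35] yaw err deg -0.49 grip 0.0385 F [ 0.1  0.3 -0.3]
[[ 0.1247  0.9922  0.0018]
 [ 0.9921 -0.1247 -0.0102]
 [-0.0099  0.003  -0.9999]]
```

Request:
{"op": "move_arm", "data": {"motion": [[[-0.3,0,0],[0,0.002,0],-1],[[-0.6,-0.1,0],[0,0.002,0],-1],[[-0.9,-0.2,0],[0,0,0],-1],[[-1,-0.2,0],[0,0,0],-1],[[-1,-0.2,0],[0,0,0],-1],[[-1,-0.2,0],[0,0,0],-1],[[-1,-0.2,0],[0,0,0],-1],[[-1,-0.2,0],[0,0,0],-1],[[-1,-0.2,0],[0,0,0],-1],[[-1,-0.2,0],[0,0,0],-1],[[-1,-0.3,0],[0,0,0],-1],[[-1,-0.3,0],[0,0,0],-1]]}}

```text
time_s: 34.45
position: [0.5918, 0.003, 0.0293]
tool_rot: [[0.121, 0.993, -0.003], [0.993, -0.12, 0.001], [0.001, -0.003, -1.0]]
ft_force: [1.1, 0.0, 0.0]
grip_width: 0.039
```

```bash
python3 d.py d .03; python3 -c "
from rig import readout
s=readout.observe();print(s['tool_rot'].round(4))"
```

```text
t 34.45 pos [0.5918 0.003  0.0293] shift units [-6.98 -5.4  -0.02] yaw err deg -0.25 grip 0.039 F [1.1 0.  0. ]
[[ 1.205e-01  9.927e-01 -3.200e-03]
 [ 9.927e-01 -1.205e-01  1.100e-03]
 [ 7.000e-04 -3.300e-03 -1.000e+00]]
```

Request:
{"op": "move_arm", "data": {"motion": [[[-1,-0.2,0],[0,0,0],-1],[[-1,-0.2,0],[0,0,0],-1],[[-1,-0.2,0],[0,0,0],-1],[[-1,-0.3,0],[0,0,0],-1],[[-0.9,-0.4,0],[0,0,0],-1],[[-0.7,-0.6,0],[0,0,0],-1],[[-0.5,-0.7,0],[0,0,0],-1],[[-0.3,-0.7,0],[0,0,0],-1],[[-0.2,-0.7,0],[0,0,0],-1],[[0,-0.5,0],[0,0,0],-1],[[0,-0.3,0],[0,0,0],-1],[[0,-0.1,0],[0,0,0],-1]]}}

```text
time_s: 35.45
position: [0.4654, -0.1287, 0.0258]
tool_rot: [[0.129, 0.992, -0.01], [0.992, -0.129, 0.004], [0.003, -0.011, -1.0]]
ft_force: [-0.9, -0.6, -0.5]
grip_width: 0.0388
```

```bash
python3 d.py d .0; python3 -c "
from rig import readout
s=readout.observe();print(s['tool_rot'].round(4))"
```

```text
t 35.45 pos [ 0.4654 -0.1287  0.0258] shift units [0.31 0.09 1.29] yaw err deg -0.77 grip 0.0388 F [-0.9 -0.6 -0.5]
[[ 0.1295  0.9915 -0.01  ]
 [ 0.9916 -0.1295  0.0043]
 [ 0.0029 -0.0105 -0.9999]]
```

Request:
{"op": "move_arm", "data": {"motion": [[[0.14,0.03,0.1],[-0.004,0,0],-1],[[0.12,0,0.25],[-0.003,0,0],-1],[[0,0,0.25],[0,0,0],-1],[[0,0,0.2],[0,0,0],-1],[[0,0,0.05],[0,0,0],-1],[[0,0,0],[0,0,0],-1]]}}

```text
time_s: 35.95
position: [0.468, -0.1228, 0.0065]
tool_rot: [[0.128, 0.992, 0.007], [0.992, -0.128, 0.002], [0.003, 0.006, -1.0]]
ft_force: [-0.3, -0.1, -0.6]
grip_width: 0.0388
```

```bash
python3 d.py d -.0165;  python3 - <<'E'
from h import *
print(readout.observe()['tool_rot'].round(4))
im=imaging.get_image('scene')
cv2.imwrite('pics/sc21.png',cv2.resize(im['img'][100:240,200:340],None,fx=4,fy=4,interpolation=cv2.INTER_CUBIC))
cv2.imwrite('pics/w21.png',imaging.get_image('wrist')['img'])
E
```

```text
t 35.95 pos [ 0.468  -0.1228  0.0065] shift units [-0.   -0.02  1.15] yaw err deg -0.71 grip 0.0388 F [-0.3 -0.1 -0.6]
[[ 0.1284  0.9917  0.0066]
 [ 0.9917 -0.1284  0.0023]
 [ 0.0031  0.0062 -1.    ]]
```

View pics/sc21.png

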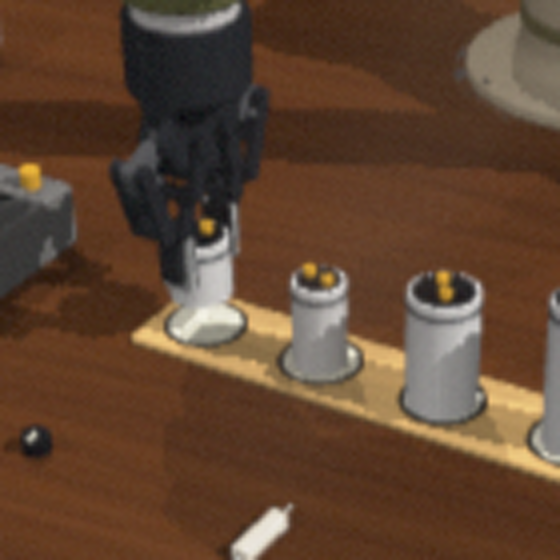

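View pics/w21.png

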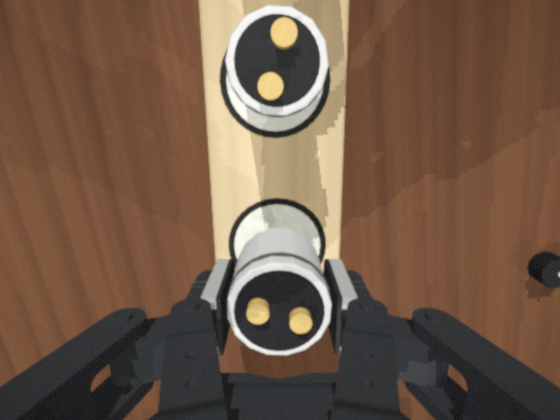

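Request:
{"op": "move_arm", "data": {"motion": [[[0,0,0.25],[0,0,0],-1],[[0,0,0.3],[0,0,0],-1],[[0,0,0.25],[0,0,0],-1],[[0,0,0.1],[0,0,0],-1],[[0,0,0],[0,0,0],-1],[[0,0,0],[0,0,0],-1]]}}

```text
time_s: 36.55
position: [0.4685, -0.1231, -0.0132]
tool_rot: [[0.129, 0.992, 0.007], [0.992, -0.129, 0.002], [0.003, 0.007, -1.0]]
ft_force: [-0.1, -0.2, 0.3]
grip_width: 0.0389
```

```bash
python3 d.py d -.0165
```

```text
t 36.55 pos [ 0.4685 -0.1231 -0.0132] shift units [ 0.01 -0.04  0.17] yaw err deg -0.72 grip 0.0389 F [-0.1 -0.2  0.3]
```

Request:
{"op": "move_arm", "data": {"motion": [[[0,-0.03,0.07],[0,0,0],-1],[[0,0,0.06],[0,0,0],-1],[[0,0,0.04],[0,0,0],-1],[[0,0,0],[0,0,0],-1]]}}

```text
time_s: 36.88
position: [0.4681, -0.1231, -0.0164]
tool_rot: [[0.129, 0.992, 0.008], [0.992, -0.129, 0.001], [0.003, 0.008, -1.0]]
ft_force: [-0.9, 0.0, 0.8]
grip_width: 0.039
```

```bash
python3 d.py d -.0165
```

```text
t 36.8833 pos [ 0.4681 -0.1231 -0.0164] shift units [ 0.02 -0.02  0.  ] yaw err deg -0.72 grip 0.039 F [-0.9  0.   0.8]
```

Down to the strip; I'll release gently.

Request:
{"op": "move_arm", "data": {"motion": [[[0,0,0],[0,0,0],-0.4],[[0,0,0],[0,0,0],-0.1],[[0,0,0],[0,0,0],-0.06],[[0,0,0],[0,0,0],-0.02],[[0,0,0],[0,0,0],0.02],[[0,0,0],[0,0,0],0.1],[[0,0,0],[0,0,0],0.2],[[0,0,0],[0,0,0],0.4],[[0,0,0],[0,0,0],0.6],[[0,0,0],[0,0,0],0.7],[[0,0,0],[0,0,0],0.7]]}}

```text
time_s: 37.8
position: [0.4685, -0.1234, -0.0161]
tool_rot: [[0.129, 0.992, 0.009], [0.992, -0.129, 0.001], [0.002, 0.009, -1.0]]
ft_force: [0.0, -0.2, -0.1]
grip_width: 0.0725
```

Request:
{"op": "move_arm", "data": {"motion": [[[0,0,-0.2],[0,0,0],0.7],[[0,0,-0.4],[0,0,0],0.7],[[0,0,-0.8],[0,0,0],0.8],[[0,0,-1],[0,0,0],1],[[0,0,-1],[0,0,0],1],[[0,0,-1],[0,0,0],1],[[0,0,-1],[0,0,0],1],[[0,0,-1],[0,0,0],1],[[0,0,-0.6],[0,0,0],1],[[0,0,-0.3],[0,0,0],1],[[0,0,0],[0,0,0],1]]}}

```text
time_s: 38.72
position: [0.4662, -0.123, 0.1429]
tool_rot: [[0.128, 0.992, 0.011], [0.992, -0.128, -0.0], [0.001, 0.011, -1.0]]
ft_force: [0.5, 0.4, 0.5]
grip_width: 0.0853
```

Request:
{"op": "move_arm", "data": {"motion": [[[-0.5,0,-0.3],[0,0,0],1],[[-1,0,-0.3],[0,0,0],1],[[-1,0,0],[0,0,0],1],[[-1,0,0],[0,0,0],1],[[-1,0,0],[0,0,0],1],[[-1,0,0],[0,0,0],1],[[-1,0,0],[0,0,0],1],[[-1,0,0],[0,0,0],1],[[-1,0,0],[0,0,0],1],[[-0.6,0,0],[0,0,0],1],[[-0.3,0,0],[0,0,0],1],[[0,0,0],[0,0,0],1]]}}

```text
time_s: 39.72
position: [0.4353, -0.3219, 0.1496]
tool_rot: [[0.128, 0.992, -0.0], [0.992, -0.128, 0.009], [0.009, -0.001, -1.0]]
ft_force: [-1.0, 0.5, -0.8]
grip_width: 0.0855
```

```bash
python3 d.py d .1
python3 - <<'E'
from h import *
t=imaging.get_image('top');s=imaging.get_image('scene')
cv2.imwrite('pics/t22.png',cv2.resize(t['img'][215:295,200:370],None,fx=4.7,fy=4.7,interpolation=cv2.INTER_CUBIC))
cv2.imwrite('pics/tf22.png',t['img'])
cv2.imwrite('pics/s22.png',cv2.resize(s['img'][130:250,200:400],None,fx=4,fy=4,interpolation=cv2.INTER_CUBIC))
E
```

```text
t 39.7167 pos [ 0.4353 -0.3219  0.1496] shift units [10.06  0.34  2.57] yaw err deg -0.68 grip 0.0855 F [-1.   0.5 -0.8]
```

View pics/t22.png

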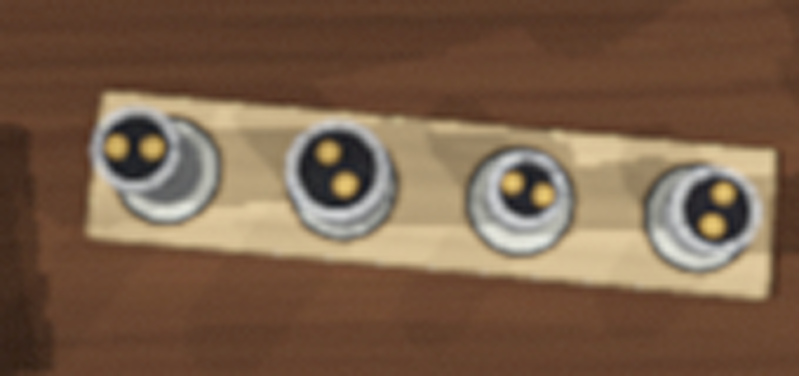

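View pics/s22.png

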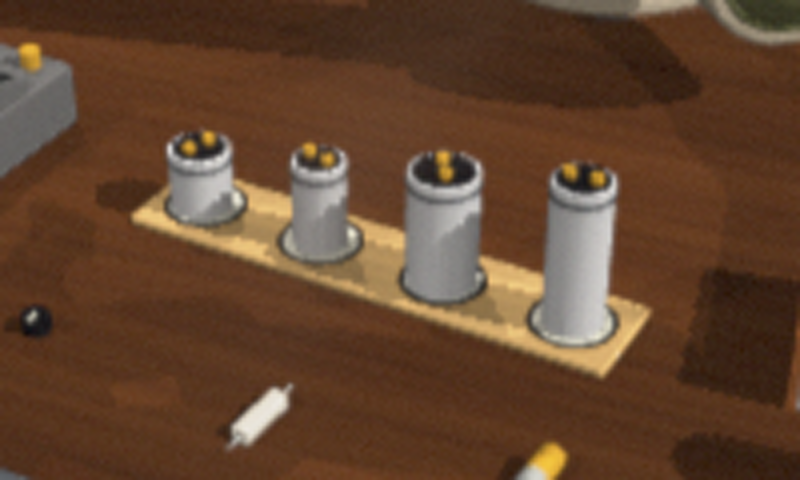

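Run:
```python
from h import *
t=imaging.get_image('top')
P={'a':(.4975,.1311),'b':(.4874,.0462),'c':(.4778,-.0383),'d':(.4678,-.1227)}
for n,u,v,z,m in [('s',136,150,.103,'a'),('r',336,167,.083,'b'),('q',526,187,.065,'c'),('p',713,210,.048,'d')]:
    w=onz(t,200+(u+.5)/4.7-.5,215+(v+.5)/4.7-.5,z); d=w[:2]-P[m]; print(n,w.round(4),'off mm',(d*1000).round(1))
```

```text
s [0.4972 0.1312 0.103 ] off mm [-0.3  0.1]
r [0.4894 0.0465 0.083 ] off mm [2.  0.3]
q [ 0.4797 -0.0374  0.065 ] off mm [1.9 0.9]
p [ 0.4683 -0.1229  0.048 ] off mm [ 0.5 -0.2]
```

All four are within about 2 mm of their marks and the arm is clear. I'll hand in.

Run:
```python
from rig import job,readout
print(readout.observe()['qvel'].round(2)); print(job.close_job())
```

```text
[ 0.63 -0.5   0.07  0.03 -0.    0.05]
the job is handed in; nothing more can be done
None
```

All four cans are standing free on the strip in height order, and I handed the job in at about 40 s of the 102 s allowed. No verdict was reported.

The meter stands at the right (-y) end, so the order runs can_p on mark_d, can_q on mark_c, can_r on mark_b and can_s on mark_a. The two blue cans and the pink one were left alone.

**Last checks:** after release, the top camera put each can within about 2 mm of its mark:

| Can | Mark | Offset (mm) |
|---|---|---|
| can_s | mark_a | about 0.3 |
| can_r | mark_b | about 2.0 |
| can_q | mark_c | about 2.1 |
| can_p | mark_d | about 0.5 |

The scene view showed all four upright. The gripper was open and above everything, about 0.2 m to the side of mark_d. Joint speeds were at most 0.6 degrees/s at hand-in.

**What disagreed:** the real finger tips sat about 37 mm farther back than the reported TCP says. I saw this in the wrist and scene pictures before the first grasp and lowered every grasp to match, which meant slightly negative reported heights for the shorter cans. While setting down can_r and can_q, the force reading gave no clear sign of contact. I released them at the expected height, and the pictures afterwards showed both standing straight.

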